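# Load the vacuum saturation chamber and put it under vacuum

### The job

Load the vacuum saturation chamber and put it under vacuum: tip the three stone chips out of the beaker into the chamber's bay next to the valves and stand the empty beaker upright on the bench again, and put every drilled core plug that is out on the bench into the chamber's other bay. When everything is in, shut the lid down onto its seal, then turn the vent valve fully closed, and only then turn the pump valve fully open. Leave the rock sample and the vial where they are.

Things in the scene. Friction and masses are not known exactly. Their poses are not given: they have to be found in the camera images.
- chamber: Fixed steel vacuum chamber, a box 190 (x) by 310 (y) mm outside, 170 by 290 inside, top of its rim at z 107, inner floor at z 16; valve manifold at its right (-y). Origin on the bench under the middle of the box, z up, x away from the robot at yaw 0, y left. A divider 6 mm thick along x at y 0, its top at z 85, parts it into two bays.
- chip_bay (a point): Middle of the inner floor of the right-hand bay (-y, next to the valves), for the stone chips: 170 mm (x) by 142 mm (y). Axes as the chamber's.
- core_bay (a point): Middle of the inner floor of the left-hand bay (+y, away from the valves), for the core plugs: 170 mm (x) by 142 mm (y). Axes as the chamber's.
- manifold (a point): Middle of the top of the valve manifold, an aluminium block 170 (x) by 80 (y) mm, 60 mm above the bench, 220 mm to the right of the box's middle; axes as the chamber's. The vent valve is in front (x -39 mm), the pump valve behind (x +39). A gauge 60 mm across stands behind it at (x 102, y -30), its top 130 mm above the bench.
- lid (a joint): Lid angle in rad: 0 shut on the seal, about 1.7 at the start (standing open, leaning a little away from the robot), stop at 1.8. Its hinge is stiff: it stays where it is left and takes 2 to 8 N at the tab to move.
- lid_tab (a point): On the lid's upper face, middle of the black finger tab (100 mm wide) at its free edge. The lid is a clear plate 200 mm long from the hinge, 314 wide, 12 thick; the tab, 12 thick, runs from 200 to 228 mm from the hinge (this point: 214). z axis out of the upper face (up when shut, away from the robot when open), x axis from free edge to hinge.
- lid_hinge (a point): Middle of the lid's hinge line, at the rear top edge of the box (chamber x +98 mm, z 107 mm); the line runs along the chamber's y. This point lies on the lid's lower face.
- vent (a joint): Vent valve, rad: 0 open (start up to 0.1), 1.5 closed, at the stop. Grows clockwise from above; friction 0.12 N m, stays where left. A scalloped steel plate turns with each handle and the plates interlock: the pump valve cannot turn until the vent valve is closed to within about 0.1 rad of its stop; with the pump valve open the vent valve is locked.
- vent_grip (a point): Centre of the vent valve's handle, on its axis: black bar 56 long, 14 wide, 26 mm high (13 above and below this point), 97 mm above the bench. At vent 0 the bar lies nearly along the chamber's y, at 1.5 along its x. The point turns with it: the bar lies at +1.5 rad about z from the point's x axis. Its plate is 92 mm across, top 29 mm below this point.
- pump (a joint): Pump valve angle in rad: 0 closed (start), 1.5 at the stop: open. Grows clockwise seen from above. Friction about 0.12 N m; locked by the interlock until the vent valve is closed.
- pump_grip (a point): Centre of the pump valve's handle, a bar and plate like the vent's. At pump = 0 the bar lies along the chamber's x, at 1.5 nearly along its y. The point turns with the handle: the bar lies along the point's x axis.
- beaker: White round beaker, open at the top, 90 mm tall, 54 mm in diameter at the foot and 68 mm at the rim, with walls 3 mm and a bottom 4 mm thick, about 0.12 kg. Origin at the centre of its underside, z towards the mouth. It holds the three chips.
- chip1: Dark grey angular stone chip, 32 by 27 by 24 mm, its origin at its centre. At the start it lies in the beaker with the other two, one on another.
- chip2: Dark grey angular stone chip, 30 by 28 by 25 mm, its origin at its centre. At the start it lies in the beaker with the other two, one on another.
- chip3: Dark grey angular stone chip, 31 by 26 by 23 mm, its origin at its centre. At the start it lies in the beaker with the other two, one on another.
- core1: Drilled core plug of sandstone, a banded tan cylinder 38 mm in diameter and 60 mm tall, 0.16 kg, standing on the bench at the start. Origin at the centre of its lower end, z along its axis. One to three of the core plugs are present (the others are None from the start).
- core2: Drilled core plug of sandstone, a banded tan cylinder 38 mm in diameter and 60 mm tall, 0.16 kg, standing on the bench at the start. Origin at the centre of its lower end, z along its axis. One to three of the core plugs are present (the others are None from the start).
- core3: Drilled core plug of sandstone, a banded tan cylinder 38 mm in diameter and 60 mm tall, 0.16 kg, standing on the bench at the start. Origin at the centre of its lower end, z along its axis. One to three of the core plugs are present (the others are None from the start).
- rock_sample: Reddish rock lump, about 70 by 55 by 45 mm, standing loose beside the beaker and cores; not part of the job. Origin at the centre of its underside.
- vial: Small blue vial with a white cap, 28 mm in diameter, 62 mm tall, loose; not part of the job. Origin at the centre of its underside.

How it is judged:
By the outcome, as a careful person would: the job done as asked, in the order asked, and still so for the second after the job is handed in, with the robot touching nothing.
Of core1, core2, core3 only 1 to 3 are there at a start; the rules pass over those that are not, and their reading is None.
At some moment in a run one of core1, core2, core3 may be knocked a few centimetres aside while the robot is not near it.
It also fails if it takes over 210 s, if anything falls off the work surface, if the arm or the gripper's body presses on something with over 40 N, if the wrist force passes 120 N, or if a joint passes its speed limit or range.

### The arm

A 7-joint arm with a two-finger parallel gripper is mounted at the origin on the work surface. World frame = base frame: x ahead of the robot, y to its left, z up, the work surface at z = 0. Lengths are in m, angles in rad, forces in N, time in s.
With the tool pointing down it reaches from about 0.425 to 0.875 m from the base axis. Payload 4.7 kg.
Tool frame: the origin (TCP) lies midway between the tips of the shut fingers; the grasp point (between the pads) lies 19 mm behind it; z points along the fingers, y is the line along which they close (so a half turn about z gives the same grasp; the last joint's range is limited). The gripper opens to 87 mm and grips with 3 to 60 N. Pads are 19 mm wide; open, the fingers measure 117 mm over their backs; the gripper's body (75 mm by 190 mm) begins 51 mm behind the grasp point.
Start: joints at [-1.109, 0.321, -0.07, 1.45, 0.023, 1.371, -0.057], TCP at [0.281, 0.586, 0.2] pointing down, gripper open.
Joint ranges: [-2.86, 2.86], [-0.3, 2.09], [-1.38, 1.24], [0.06, 2.45], [-1.56, 4.7], [0.09, 2.05], [-2.69, 2.69]. Speed limits (rad/s): [2.57, 2.57, 3.14, 3.14, 3.14, 3.14, 3.14].

### API

Orientations are given as a rotation vector (axis times angle).
In Python, from bench import monitor, cams, workorder gives the robot as it stands.
- The arm moves only by the tool move_arm, never from a script. Its arguments are lists of equal length, an entry for each row: "slide": the shift along the tool's x, y, z in cm, a list of three; "roll": the turn about the tool's z in rad. In form: {"slide": [[dx, dy, dz], ...], "roll": [roll, ...]}. A call has 1 to 20 rows; each row is the pose to reach, as a shift and turn from the pose commanded when the call began, along the tool's axes at that moment; what a row does not reach only later rows make up. A row lasts 1/10 s, in which the tool goes at most 50 mm and 8.59 degrees, less where a joint would pass 70% of its speed; a pose out of reach is approached as far as the arm can. A call with a gripper value outside its range is refused whole. "gripper" is the finger opening in cm, from 0 to 8.7, set as the call begins (left out, the last holds). The fingers move at their own pace and stop on an object; "squeeze" is the grip in N (left out, the last holds). Time passes only in rows, so rows that repeat a pose let the fingers close. It gives the time, the measured TCP pose, the force, the opening and the grip force at its end, in the units of the state.
- monitor.get_state(): the state, without advancing time (a new reading comes with each control period).
- cams.get_image(name): name is "scene" or "top" or "wrist"; returns the picture (420x560x3 uint8, red, green, blue); there is no depth.
- cams.get_calibration(name): a dict with "mtx" (3x3 intrinsics, pixels), "R" (3x3) and "t" (3): a world point X has camera coordinates R X + t. Camera axes: x right, y down, z forward; pixel columns grow to the right and rows downward; lengths in m; the calibration is good to about 2 mm. A picture is of the moment at which its call begins: read the wrist's pose just before it. get_calibration takes no time and is no camera call; for the wrist camera it gives the pose at the moment of the call.
- workorder.close_job(): hands the job in; it is judged then, once.
The state is a dict: "time": time; "joint_positions": joint angles; "qd": joint speeds; "joint_torque": joint torques, N m; "position": TCP position; "tool_rot": TCP orientation; "ft_force": force on the tool from outside, world axes, zero at the start; "torque": the same for the moment, N m; "grip_width": opening from 0.0 (shut) to 1.0 (fully open); "grip_force": force on a finger pad.
Only numpy, scipy, OpenCV 4.12 (cv2) and the standard library are available. Lean on these libraries where they do the work, as an engineer would, in place of code of your own. Each camera call takes 0.05 s, during which the arm holds its last target. There are 200 camera calls.

## Working session

There is one attempt and no reset: what is moved stays moved. The work goes in short steps, Python scripts to look and compute and a tool call to move; the robot and the scene stay as the last step left them, time stands still between calls to the robot, and variables do not carry over. Pictures are saved under pics/ and viewed, at most 14 in all, crops included, and the job is handed in when it is done.

Besides the shell and the picture viewer there is one more tool, called as name([rows], argument=value, ...), one row to a line, values as JSON. move_arm: Moves the arm, as the interface text tells. Its arguments: {"type":"object","properties":{"slide":{"type":"array","items":{"type":"array","items":{"type":"number"}}},"roll":{"type":"array","items":{"type":"number"}},"gripper":{"type":"number"},"squeeze":{"type":"number"}},"required":["slide","roll"]}

```bash
ls; mkdir -p pics; cat > h.py <<'E'
import numpy as np,cv2
from scipy.spatial.transform import Rotation as Rn
from bench import monitor,cams,workorder
def snap(n,f):
    c=cams.get_calibration(n); im=cams.get_image(n)
    cv2.imwrite('pics/'+f+'.png',im[:,:,::-1]); return im,c
def ray(c,u,v,z):
    M,R,t=[np.array(c[k]) for k in('mtx','R','t')]
    d=R.T@np.linalg.solve(M,[u,v,1.]);o=-R.T@t
    return o+d*(z-o[2])/d[2]
def proj(c,X):
    M,R,t=[np.array(c[k]) for k in('mtx','R','t')]
    p=(R@np.atleast_2d(X).T+t.reshape(3,1));p=M@p;return (p[:2]/p[2]).T
def st():
    s=monitor.get_state();np.set_printoptions(precision=4,suppress=True)
    print(s['time'],np.array(s['position']),Rn.from_rotvec(s['tool_rot']).as_matrix().tolist(),s['grip_width'],np.array(s['ft_force']));return s
E
python3 - <<'E'
from h import *
st()
for n in('scene','top'):
    im,c=snap(n,n+'1'); print(n,-np.array(c['R']).T@c['t'],np.array(c['R']).tolist(),np.array(c['mtx']).tolist())
    cv2.imwrite(f'pics/{n}1b.png',cv2.resize(im[:,:,::-1],(800,600),interpolation=cv2.INTER_CUBIC))
E
```

```text
pics
0.0 [0.2812 0.5854 0.199 ] [[-0.9014309554232678, 0.4329222595036932, -0.0007415058403839809], [0.4329228834096412, 0.9014292218909836, -0.0017705765438480083], [-9.810696526196789e-05, -0.00191706735205506, -0.9999981576121981]] 1.0031774654983963 [0.0432 0.4492 0.3775]
scene [ 1.1893 -0.452   0.8105] [[0.5159393256399323, 0.8564927992425266, -0.015056463858187829], [0.5823115827527118, -0.3635589927472281, -0.7271437817822911], [-0.6282673259451291, 0.36639451911610516, -0.6863200590915544]] [[472.3299198537296, 0.0, 275.9159092428034], [0.0, 472.3299198537296, 211.87712629862122], [0.0, 0.0, 1.0]]
top [ 0.4583 -0.0656  0.9843] [[-0.009236174255164046, -0.9998473262019532, -0.014832982570386824], [-0.9968607055557718, 0.0103730465315749, -0.0784928890059615], [0.07863476841688193, 0.014061443469961965, -0.9968043183110535]] [[401.1859147904415, 0.0, 279.0408305223899], [0.0, 401.1859147904415, 204.74938192308252], [0.0, 0.0, 1.0]]
```

View pics/top1b.png

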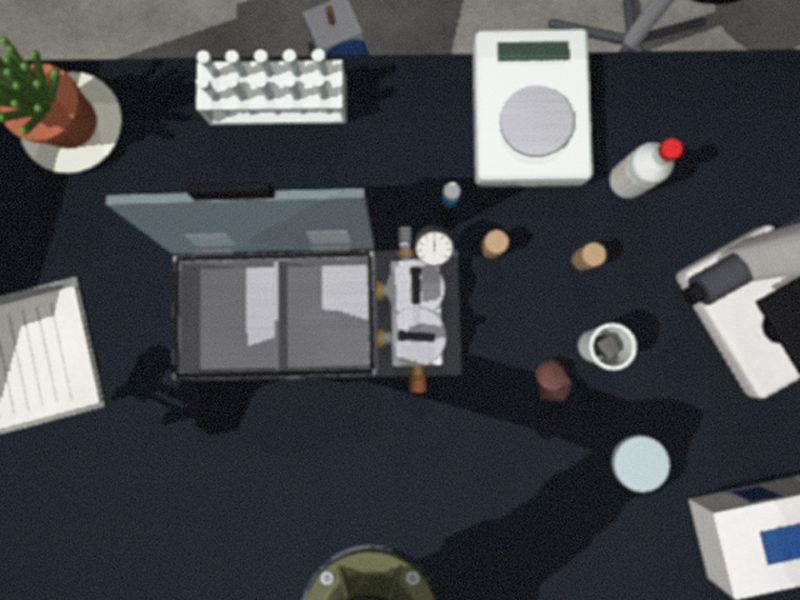

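View pics/scene1b.png

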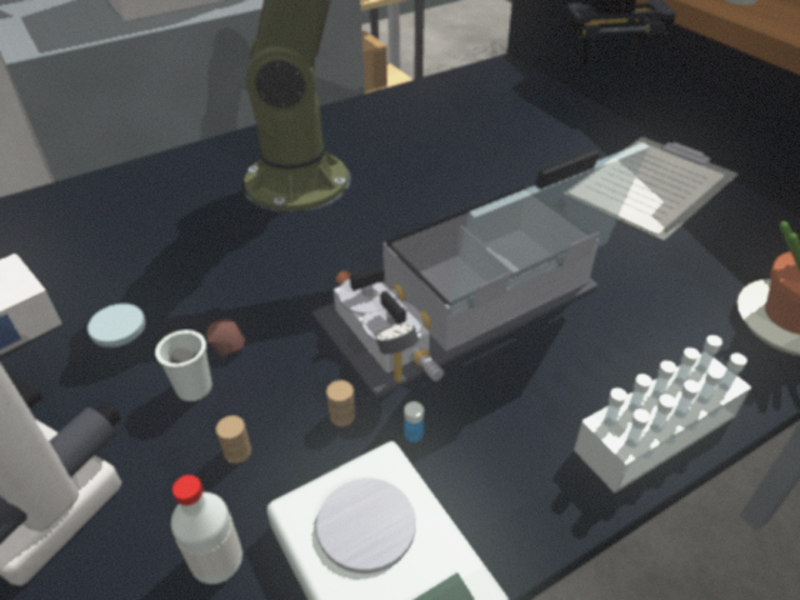

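The top view shows the chamber (rim corners about (176,258), (373,254), (376,376) and (174,376)) and two cores at (496,240) and (595,252). It also shows the beaker at (612,346), the rock at (553,380) and the vial at (451,190). The scene view agrees. Next I'll enlarge these areas to measure.

```bash
python3 - <<'E'
from h import *
im=cv2.imread('pics/top1.png')
a=cv2.resize(im[165:275,115:330],None,fx=3.7,fy=3.7,interpolation=cv2.INTER_CUBIC);cv2.imwrite('pics/ca.png',a)
b=cv2.resize(im[120:285,300:460],None,fx=3.6,fy=3.6,interpolation=cv2.INTER_CUBIC);cv2.imwrite('pics/cb.png',b)
print(a.shape,b.shape)
E
```

```text
(407, 796, 3) (594, 576, 3)
```

View pics/ca.png

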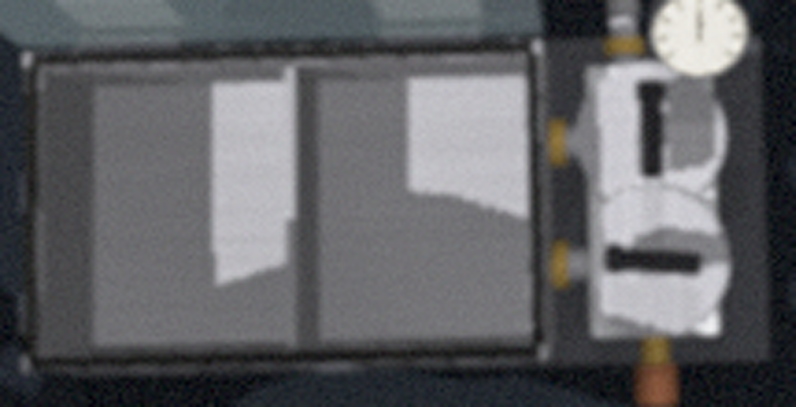

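View pics/cb.png

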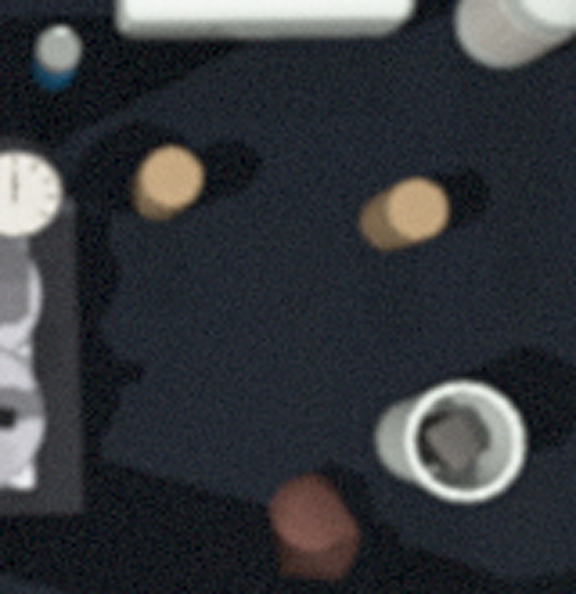

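Crop a: rim corners (25,55), (543,42), (545,358), (22,368); vent handle at (653,260), pump handle at (651,128). Crop b: core tops at (172,177) and (418,209), beaker rim centre at (465,441), rock at (313,520).

```bash
python3 - <<'E'
from h import *
c=cams.get_calibration('top')
A=lambda u,v,z:ray(c,115+(u+.5)/3.7-.5,165+(v+.5)/3.7-.5,z)
B=lambda u,v,z:ray(c,300+(u+.5)/3.6-.5,120+(v+.5)/3.6-.5,z)
P=np.array([A(*p,.107) for p in((25,55),(543,42),(545,358),(22,368))])[:,:2]
M=np.array([[.095,.155],[.095,-.155],[-.095,-.155],[-.095,.155]])
ce=P.mean(0); H=M.T@(P-ce); U,_,V=np.linalg.svd(H); R=(U@V).T
print('ch',ce,np.arctan2(R[1,0],R[0,0]),(P-ce)@R-M)
for n,q in dict(vent=[-.039,-.22],pump=[.039,-.22],chip=[0,-.074],core=[0,.074],hinge=[.098,0],tab0=[.098+.214*.13,0]).items(): print(n,ce+R@q)
print('ventpx',A(653,260,.11),A(606,258,.11),A(699,263,.11),'pump',A(651,128,.11))
print('A',B(172,177,.06),'B',B(418,209,.06),'beaker',B(465,441,.09),'rock',B(313,515,.045),'vial',B(58,47,.062))
E
```

```text
ch [0.49616762 0.13991886] 0.010642565350518883 [[-2.21825829e-03 -1.81675349e-05]
 [-1.23256981e-03 -7.83304179e-04]
 [ 1.72379441e-03  1.11441856e-03]
 [ 1.72703369e-03 -3.12946844e-04]]
vent [ 0.45951115 -0.08048373]
pump [ 0.53750674 -0.07965363]
chip [0.49695516 0.06592305]
core [0.49538009 0.21391467]
hinge [0.59416207 0.14096181]
tab0 [0.6219805  0.14125788]
ventpx [ 0.46127127 -0.07891431  0.11      ] [ 0.46269925 -0.05132755  0.11      ] [ 0.45926537 -0.10587494  0.11      ] pump [ 0.53910352 -0.07863506  0.11      ]
A [ 0.61325311 -0.21210254  0.06      ] B [ 0.59064605 -0.36921022  0.06      ] beaker [ 0.44259279 -0.38289026  0.09      ] rock [ 0.39534533 -0.29989884  0.045     ] vial [ 0.69898913 -0.13991917  0.062     ]
```

```bash
cat >> h.py <<'E'
def go(xyz,yaw=None):
    "slide (cm) and roll to reach world xyz with tool-y axis at yaw (mod pi)"
    s=monitor.get_state();R=Rn.from_rotvec(s['tool_rot']).as_matrix()
    d=R.T@(np.array(xyz)-s['position'])*100
    y0=np.arctan2(R[1,1],R[0,1]); r=0
    if yaw is not None: r=(y0-yaw+np.pi/2)%np.pi-np.pi/2
    print('t%.1f'%s['time'],'p',np.round(s['position'],4),'slide',np.round(d,2),'roll',round(r,3),'F',np.round(s['ft_force'],1),'w',round(s['grip_width']*8.7,2),'gf',s['grip_force'])
E
python3 -c "
from h import *
go([.46,.15,.26],0)"
```

```text
t0.1 p [0.2812 0.5854 0.1991] slide [-34.96 -31.52  -6.03] roll 1.123 F [ 1.1  0.6 -0.1] w 8.73 gf 0.0
```

move_arm([
  [0,0,-6],
  [-35,-31.5,-6],
  [-35,-31.5,-6],
  [-35,-31.5,-6],
  [-35,-31.5,-6],
  [-35,-31.5,-6],
  [-35,-31.5,-6],
  [-35,-31.5,-6],
  [-35,-31.5,-6],
  [-35,-31.5,-6],
  [-35,-31.5,-6],
  [-35,-31.5,-6],
  [-35,-31.5,-6],
  [-35,-31.5,-6],
  [-35,-31.5,-6],
  [-35,-31.5,-6],
], roll=[0,1.123,1.123,1.123,1.123,1.123,1.123,1.123,1.123,1.123,1.123,1.123,1.123,1.123,1.123,1.123], gripper=8.7, squeeze=10)

```text
time: 1.7
position: [0.4601, 0.1516, 0.2599]
tool_rot: [-2.219, -2.224, 0.0]
ft_force: [-0.1, 0.4, -0.9]
grip_width: 1.0
grip_force: 0.0
```

```bash
python3 -c "
from h import *
go([.4426,-.383,.16],0)"
```

```text
t1.7 p [0.4601 0.1516 0.2599] slide [-53.45  -1.87  10.  ] roll 0.002 F [-0.1  0.4 -0.9] w 8.7 gf 0.0
```

move_arm([
  [-53.5,-1.8,0],
  [-53.5,-1.8,0],
  [-53.5,-1.8,0],
  [-53.5,-1.8,0],
  [-53.5,-1.8,0],
  [-53.5,-1.8,0],
  [-53.5,-1.8,0],
  [-53.5,-1.8,0],
  [-53.5,-1.8,0],
  [-53.5,-1.8,0],
  [-53.5,-1.8,0],
  [-53.5,-1.8,0],
  [-53.5,-1.8,10],
  [-53.5,-1.8,10],
  [-53.5,-1.8,10],
  [-53.5,-1.8,10],
  [-53.5,-1.8,10],
], roll=[0,0,0,0,0,0,0,0,0,0,0,0,0,0,0,0,0])

```text
time: 3.4
position: [0.4443, -0.3854, 0.163]
tool_rot: [2.217, 2.22, 0.002]
ft_force: [0.2, -1.4, -0.3]
grip_width: 1.0
grip_force: 0.0
```

```bash
python3 - <<'E'
from h import *
im,c=snap('wrist','w1')
s=monitor.get_state()
print(s['position'],proj(c,[[.4426,-.383,.09],[.4426,-.383,0],[.4766,-.383,.09],[.4086,-.383,.09],[.4426,-.349,.09],[.4426,-.417,.09]]))
E
```

```text
[ 0.444325   -0.38556754  0.16310619] [[275.08572528 207.00323117]
 [275.33151128 187.72825887]
 [312.17865468 206.98631116]
 [237.95930335 207.02016645]
 [275.03199209 169.91992384]
 [275.13594926 241.66469648]]
```

View pics/w1.png

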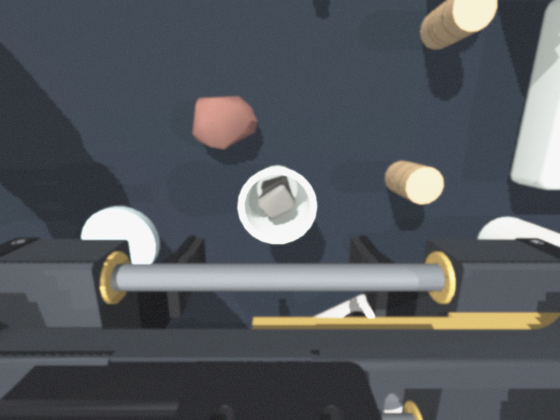

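The beaker rim is centred at (277,204), about 2–3 mm from where I predicted, and the chips are visible inside. Descending now.

move_arm([
  [0.5,0,3],
  [0.5,0,6],
  [0.5,0,9],
  [0.5,0,11.5],
  [0.5,0,12.5],
  [0.5,0,12.5],
  [0.5,0,12.5],
], roll=[0,0,0,0,0,0,0])

```text
time: 4.15
position: [0.4438, -0.3806, 0.0369]
tool_rot: [2.219, 2.22, 0.001]
ft_force: [-1.0, -0.5, -0.1]
grip_width: 1.001
grip_force: 0.0
```

move_arm([
  [0,0,0],
  [0,0,0],
  [0,0,0],
  [0,0,0],
  [0,0,0],
  [0,0,0],
  [0,0,0],
  [0,0,0],
], roll=[0,0,0,0,0,0,0,0], gripper=5, squeeze=12)

```text
time: 4.95
position: [0.4434, -0.3799, 0.0356]
tool_rot: [2.22, 2.221, 0.001]
ft_force: [2.7, 0.6, 5.8]
grip_width: 0.765
grip_force: 11.8
```

The opening (about 66 mm) suggests the pads touch at their upper edge. I want the pivot further from the palm so the beaker can swing, so I'll regrasp at the rim with the fingertips.

move_arm([
  [0,0,0],
  [0,0,0],
  [0,0,0],
  [0,0,-2],
  [0,0,-4],
  [0,0,-4],
  [0,0,-4],
], roll=[0,0,0,0,0,0,0], gripper=8.7)

```text
time: 5.65
position: [0.4422, -0.3793, 0.0746]
tool_rot: [-2.221, -2.221, -0.0]
ft_force: [0.1, 0.7, 0.2]
grip_width: 0.998
grip_force: 0.0
```

move_arm([
  [0,0,0],
  [0,0,0],
  [0,0,0],
  [0,0,0],
  [0,0,0],
  [0,0,0],
  [0,0,0],
], roll=[0,0,0,0,0,0,0], gripper=5, squeeze=15)

```text
time: 6.35
position: [0.4426, -0.3795, 0.075]
tool_rot: [2.221, 2.222, 0.0]
ft_force: [0.5, 0.4, 0.7]
grip_width: 0.585
grip_force: 0.0
```

move_arm([
  [0,0,-1],
  [0,0,-3],
  [0,0,-6],
  [0,0,-10],
  [0,0,-13],
  [0,0,-13],
], roll=[0,0,0,0,0,0])

```text
time: 6.95
position: [0.4444, -0.382, 0.2104]
tool_rot: [2.216, 2.215, 0.004]
ft_force: [-0.8, -0.6, -0.4]
grip_width: 0.575
grip_force: 0.0
```

```bash
python3 - <<'E'
from h import *
go([.485,.235,.235],0)
im,c=snap('scene','s2'); cv2.imwrite('pics/s2b.png',cv2.resize(im[130:330,40:320,::-1],None,fx=2.8,fy=2.8))
E
```

```text
t7.0 p [ 0.4444 -0.382   0.2104] slide [61.69  4.05 -2.69] roll -0.0 F [-0.8 -0.6 -0.4] w 5.0 gf 0.0
```

View pics/s2b.png

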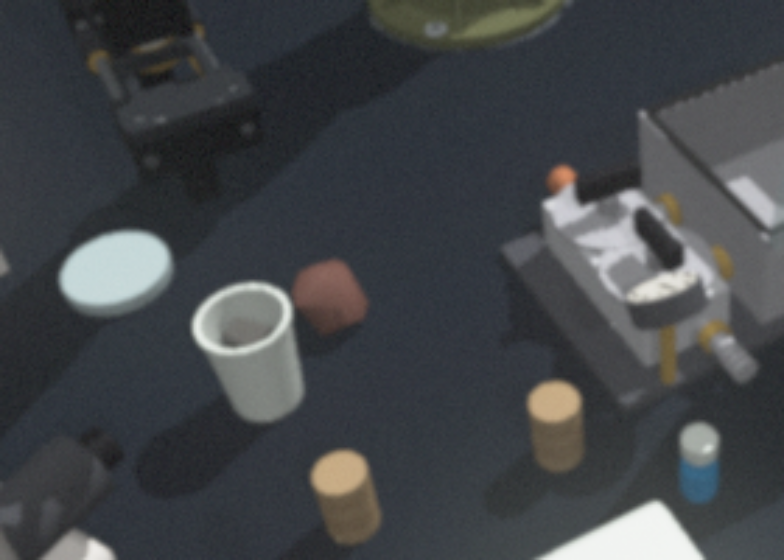

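The gripper closed above the rim: its tips sit higher when open, and the beaker still stands at the same place. I'll go 1 cm lower and grasp again.

move_arm([
  [0,0,0],
  [0,0,3],
  [0,0,6],
  [0,0,9],
  [0,0,12],
  [0.2,0,14.5],
  [0.2,0,14.5],
  [0.2,0,14.5],
], roll=[0,0,0,0,0,0,0,0], gripper=8.7)

```text
time: 7.8
position: [0.4418, -0.3773, 0.0595]
tool_rot: [-2.221, -2.22, 0.002]
ft_force: [-0.2, -0.1, -0.4]
grip_width: 0.997
grip_force: 0.0
```

move_arm([
  [0,0,0],
  [0,0,0],
  [0,0,0],
  [0,0,0],
  [0,0,0],
  [0,0,0],
  [0,0,0],
], roll=[0,0,0,0,0,0,0], gripper=5, squeeze=12)

```text
time: 8.5
position: [0.4437, -0.378, 0.061]
tool_rot: [2.22, 2.22, 0.001]
ft_force: [1.2, 0.1, 5.8]
grip_width: 0.779
grip_force: 12.0
```

move_arm([
  [0,0,0],
  [0,0,0],
  [0,0,0],
  [0,0,-0.7],
  [0,0,-0.7],
  [0,0,-0.7],
], roll=[0,0,0,0,0,0], gripper=8.7)

```text
time: 9.1
position: [0.4426, -0.3776, 0.0673]
tool_rot: [2.221, 2.221, 0.0]
ft_force: [-1.1, -0.1, -0.0]
grip_width: 0.998
grip_force: 0.0
```

move_arm([
  [0,0,0],
  [0,0,0],
  [0,0,0],
  [0,0,0],
  [0,0,0],
  [0,0,0],
  [0,0,0],
], roll=[0,0,0,0,0,0,0], gripper=5, squeeze=12)

```text
time: 9.8
position: [0.4427, -0.3774, 0.067]
tool_rot: [-2.221, -2.222, -0.0]
ft_force: [1.4, -0.7, 0.2]
grip_width: 0.582
grip_force: 0.6
```

The rim grasp needs TCP z≈0.061, which leaves too little palm clearance to pour from. New plan:
1. Lay the beaker gently on its side on the bench.
2. Regrip it near the foot.
3. Carry it level and let it swing mouth-down over the chip bay.

move_arm([
  [0,0,0],
  [0,0,0],
  [0,0,0],
  [0,0,0.7],
  [0,0,0.8],
  [0,0,0.8],
], roll=[0,0,0,0,0,0], gripper=8.7)

```text
time: 10.4
position: [0.4404, -0.3811, 0.0628]
tool_rot: [2.223, 2.219, -0.005]
ft_force: [-7.6, 0.8, 23.8]
grip_width: 0.982
grip_force: 15.3
```

move_arm([
  [0,0,0],
  [0,0,0],
  [0,0,0],
  [0,0,0],
  [0,0,0],
  [0,0,0],
  [0,0,0],
], roll=[0,0,0,0,0,0,0], gripper=5, squeeze=15)

```text
time: 11.1
position: [0.4419, -0.3819, 0.0661]
tool_rot: [2.221, 2.217, -0.001]
ft_force: [-9.6, 4.5, 44.8]
grip_width: 0.673
grip_force: 31.3
```

move_arm([
  [0,0,-0.5],
  [0,0,-1],
  [0,0,-2],
  [0,0,-2],
  [0,0,-2],
], roll=[0,0,0,0,0])

```text
time: 11.6
position: [0.4425, -0.3773, 0.0788]
tool_rot: [-2.221, -2.222, 0.0]
ft_force: [-0.5, 1.2, -0.7]
grip_width: 0.576
grip_force: 0.0
```

```bash
python3 - <<'E'
from h import *
go([.505,-.33,.075],0)
E
```

```text
t11.6 p [ 0.4425 -0.3773  0.0788] slide [4.73 6.25 0.38] roll 0.0 F [-0.5  1.2 -0.7] w 5.01 gf 0.0
```

move_arm([
  [0,0,-3],
  [0,0,-6],
  [0,0,-8],
  [0,0,-8],
  [0,0,-8],
  [0,0,-8],
], roll=[0,0,0,0,0,0], gripper=8.7)

```text
time: 12.2
position: [0.442, -0.3767, 0.1575]
tool_rot: [-2.219, -2.22, 0.001]
ft_force: [-0.1, -0.4, -0.9]
grip_width: 0.974
grip_force: 0.0
```

```bash
python3 - <<'E'
from h import *
go([.4445,-.38,.16],0)
im,c=snap('wrist','w3')
print(proj(c,[[.4445,-.38,.09]]))
cv2.imwrite('pics/w3b.png',im[100:300,150:450,::-1])
E
```

```text
t12.2 p [ 0.442  -0.3767  0.1575] slide [-0.33  0.25 -0.25] roll 0.0 F [-0.1 -0.4 -0.9] w 8.47 gf 0.0
[[280.21366494 214.85520278]]
```

View pics/w3b.png

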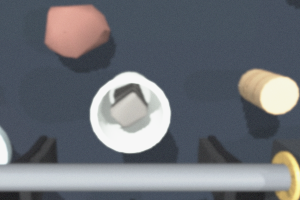

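The beaker still stands with its rim centred at about (280,212), which puts it at about (0.4445,-0.377), and the chips are inside. Descending with the gripper fully open.

move_arm([
  [0,0.2,3],
  [0,0.2,6],
  [0,0.2,9],
  [0,0.2,10],
  [0,0.2,10],
  [0,0.2,10],
], roll=[0,0,0,0,0,0], gripper=8.7)

```text
time: 12.85
position: [0.4448, -0.3782, 0.0598]
tool_rot: [2.221, 2.22, -0.0]
ft_force: [0.1, 0.3, 0.6]
grip_width: 1.002
grip_force: 0.0
```

move_arm([
  [0,0,0],
  [0,0,0],
  [0,0,0],
  [0,0,0],
  [0,0,0],
  [0,0,0],
  [0,0,0],
], roll=[0,0,0,0,0,0,0], gripper=5, squeeze=15)

```text
time: 13.55
position: [0.4448, -0.3779, 0.0597]
tool_rot: [2.221, 2.221, 0.001]
ft_force: [-1.8, 0.9, 5.2]
grip_width: 0.772
grip_force: 15.0
```

move_arm([
  [0,0,-0.5],
  [0,0,-1],
  [0,0,-2],
  [0,0,-2],
  [0,0,-2],
], roll=[0,0,0,0,0])

```text
time: 14.05
position: [0.4449, -0.3777, 0.0794]
tool_rot: [2.221, 2.221, 0.001]
ft_force: [-0.3, -0.4, -2.2]
grip_width: 0.767
grip_force: 15.0
```

```bash
python3 - <<'E'
from h import *
go([.505,-.33,.075],0)
E
```

```text
t14.1 p [ 0.4449 -0.3777  0.0794] slide [4.76 6.01 0.44] roll 0.0 F [-0.3 -0.4 -2.2] w 6.67 gf 14.999798085191287
```

move_arm([
  [0,3,0],
  [2,6,0],
  [4.8,6,0],
  [4.8,6,0.5],
  [4.8,6,1.2],
  [4.8,6,1.8],
  [4.8,6,2.1],
  [4.8,6,2.1],
], roll=[0,0,0,0,0,0,0,0])

```text
time: 14.85
position: [0.5051, -0.3315, 0.0604]
tool_rot: [2.222, 2.218, 0.002]
ft_force: [-1.7, 2.1, 11.9]
grip_width: 0.772
grip_force: 15.0
```

move_arm([
  [0,0,0],
  [0.8,0,-0.1],
  [1.6,0,-0.2],
  [2.4,0,-0.2],
  [3.2,0,-0.2],
  [4.0,0,-0.1],
  [4.9,0,0],
  [5.7,0,0.2],
  [6.4,0,0.5],
  [6.4,0,0.5],
], roll=[0,0,0,0,0,0,0,0,0,0], squeeze=6)

```text
time: 15.85
position: [0.507, -0.2649, 0.0548]
tool_rot: [2.217, 2.221, 0.004]
ft_force: [-1.0, 0.5, 5.8]
grip_width: 0.763
grip_force: 6.0
```

```bash
python3 - <<'E'
from h import *
go([.505,-.22,.005],0)
im,c=snap('scene','s3'); cv2.imwrite('pics/s3b.png',cv2.resize(im[130:330,80:320,::-1],None,fx=2.5,fy=2.5))
E
```

```text
t15.8 p [ 0.507  -0.2649  0.0548] slide [ 4.49 -0.21  4.97] roll 0.002 F [-1.   0.5  5.8] w 6.63 gf 5.95991146954475
```

View pics/s3b.png

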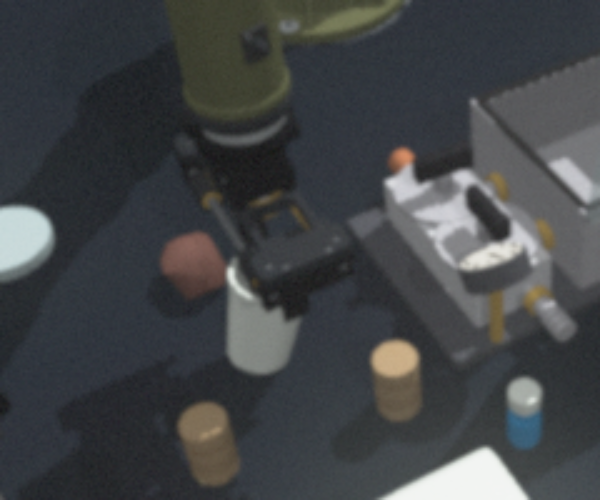

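The beaker slid along the bench instead of tipping. I'll carry it to the divider and use the divider's edge as the lever.

move_arm([
  [0,0,-1],
  [0,0,-4],
  [0,0,-8],
  [0,0,-12],
  [0,0,-16],
  [1,0,-19.5],
  [4,-0.5,-19.5],
  [8,-1,-19.5],
  [12,-1.5,-19.5],
  [16,-2,-19.5],
  [20,-2,-19.5],
  [24,-2,-19.5],
  [28,-2,-19.5],
  [32,-2,-19.5],
  [36,-2,-19.5],
  [40,-2,-19.5],
  [43,-2,-19.5],
  [45.5,-2,-19.5],
  [46.5,-2,-19.5],
  [46.5,-2,-19.5],
], roll=[0,0,0,0,0,0,0,0,0,0,0,0,0,0,0,0,0,0,0,0], squeeze=20)

```text
time: 17.9
position: [0.484, 0.2003, 0.2477]
tool_rot: [2.219, 2.224, -0.002]
ft_force: [0.2, 0.3, -3.0]
grip_width: 0.757
grip_force: 19.9
```

```bash
python3 - <<'E'
from h import *
go([.485,.195,.115],0)
im,c=snap('scene','s4'); cv2.imwrite('pics/s4b.png',cv2.resize(im[60:280,230:460,::-1],None,fx=2.5,fy=2.5))
E
```

```text
t17.9 p [0.484  0.2003 0.2477] slide [-0.52  0.11 13.28] roll 0.002 F [ 0.2  0.3 -3. ] w 6.59 gf 19.870707314112224
```

View pics/s4b.png

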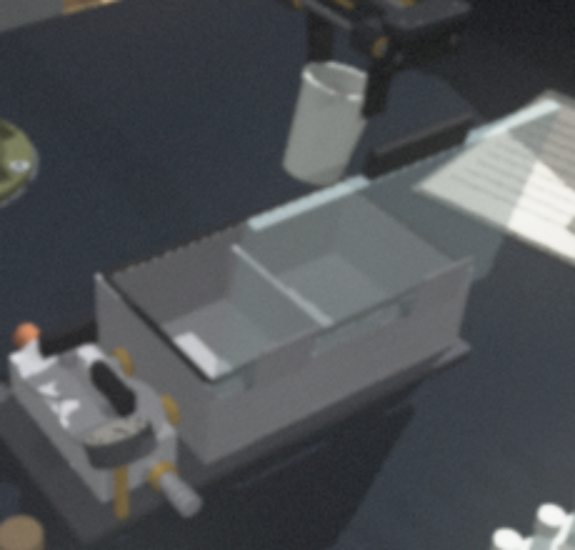

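The beaker hangs about 20° tilted, mouth toward +y. I'll go down with more clearance on the core-bay side and let the divider push the foot back.

move_arm([
  [2,0,0],
  [4,0,2],
  [4,0,6],
  [4,0,10],
  [4,0,13.2],
  [4,0,13.2],
], roll=[0,0,0,0,0,0])

```text
time: 18.55
position: [0.4814, 0.2364, 0.1118]
tool_rot: [-2.223, -2.218, 0.015]
ft_force: [-0.4, -0.5, -2.2]
grip_width: 0.758
grip_force: 19.9
```

move_arm([
  [-1,0,0],
  [-2.5,0,0],
  [-4,0,0],
  [-5.5,0,0],
  [-7,0,0],
  [-8.5,0,0],
  [-10,0,0],
  [-11.6,0,0],
  [-11.6,0,0],
], roll=[0,0,0,0,0,0,0,0,0], squeeze=10)

```text
time: 19.45
position: [0.4847, 0.1201, 0.1162]
tool_rot: [2.225, 2.217, -0.001]
ft_force: [-1.0, 0.1, 0.5]
grip_width: 0.755
grip_force: 10.0
```

```bash
python3 - <<'E'
from h import *
go([.485,.083,.101],0)
im,c=snap('scene','s5'); cv2.imwrite('pics/s5b.png',cv2.resize(im[60:280,230:460,::-1],None,fx=2.5,fy=2.5))
E
```

```text
t19.4 p [0.4847 0.1201 0.1162] slide [-3.71  0.04  1.52] roll -0.004 F [-1.   0.1  0.5] w 6.57 gf 9.998938874487067
```

View pics/s5b.png

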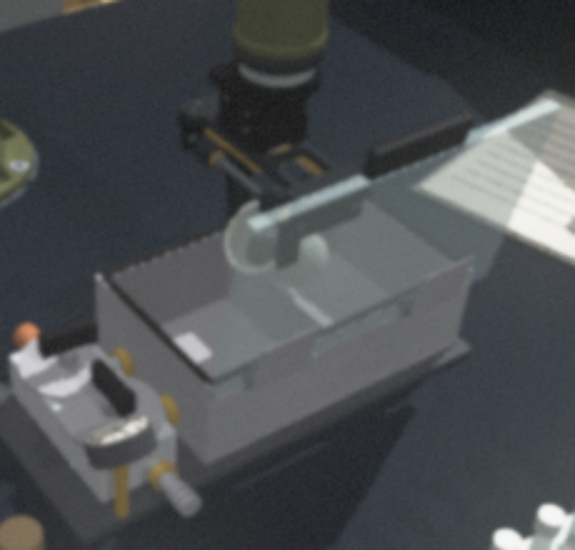

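It works: through the clear lid the beaker is tilting mouth to -y. Continuing past horizontal.

move_arm([
  [-1.2,0,0],
  [-2.3,0,0],
  [-3,0,0.7],
  [-3.7,0,1.5],
  [-4,0,2.2],
  [-4.2,0,3],
  [-4.2,0,3.5],
  [-4.2,0,3.8],
  [-4.2,0,3.8],
], roll=[0,0,0,0,0,0,0,0,0])

```text
time: 20.4
position: [0.4843, 0.0812, 0.0775]
tool_rot: [2.221, 2.222, -0.002]
ft_force: [0.4, -2.2, 1.4]
grip_width: 0.753
grip_force: 10.0
```

```bash
python3 - <<'E'
from h import *
go([.485,.078,.071],0)
im,c=snap('scene','s6'); im2,c=snap('top','t6')
cv2.imwrite('pics/s6b.png',np.hstack([cv2.resize(im[100:240,230:410,::-1],None,fx=2.2,fy=2.2,interpolation=2),cv2.resize(im2[165:305,110:290,::-1],None,fx=2.2,fy=2.2,interpolation=2)]))
E
```

```text
t20.4 p [0.4843 0.0812 0.0775] slide [-0.32  0.07  0.65] roll 0.0 F [ 0.4 -2.2  1.4] w 6.55 gf 9.999000374082243
```

View pics/s6b.png

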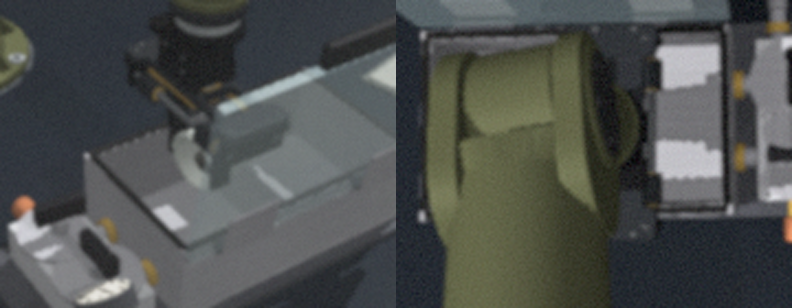

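The mouth now faces -y at roughly 90–95°. Lowering further, then shaking.

move_arm([
  [0,0,0.4],
  [0,0,0.8],
  [0,0,1.2],
  [0,0,1.2],
  [0,0,1.2],
], roll=[0,0,0,0,0])

```text
time: 21.0
position: [0.4844, 0.0813, 0.0658]
tool_rot: [-2.222, -2.221, 0.001]
ft_force: [-0.2, -3.4, 0.9]
grip_width: 0.753
grip_force: 10.0
```

move_arm([
  [0,0,0.4],
  [0,0,0.8],
  [0,0,1.2],
  [0,0,1.2],
  [0,0,1.2],
], roll=[0,0,0,0,0])

```text
time: 21.5
position: [0.4844, 0.0817, 0.0537]
tool_rot: [-2.221, -2.221, 0.0]
ft_force: [-0.5, -2.2, -0.8]
grip_width: 0.752
grip_force: 10.0
```

move_arm([
  [0,0,0.5],
  [0,0,0.5],
  [0,0,0.5],
], roll=[0,0,0])

```text
time: 21.8
position: [0.4845, 0.0822, 0.049]
tool_rot: [-2.221, -2.222, -0.001]
ft_force: [0.5, -0.4, -0.0]
grip_width: 0.752
grip_force: 10.0
```

move_arm([
  [0,0,0],
  [0,0,0],
  [0,0,-1],
  [-1,0,-2],
  [1,0,-2],
  [-1.5,0,-2],
  [1,0,-2],
  [-1.5,0,-2],
  [1,0,-2],
  [-1.5,0,-2],
  [0,0,-2],
  [0,0,-2],
  [0,0,-2],
], roll=[0,0,0,0,0,0,0,0,0,0,0,0,0], squeeze=40)

```text
time: 23.1
position: [0.4849, 0.0814, 0.0697]
tool_rot: [2.221, 2.222, 0.001]
ft_force: [-0.3, -0.1, -0.6]
grip_width: 0.745
grip_force: 40.0
```

```bash
python3 - <<'E'
from h import *
import time
for i in range(4):
    s=monitor.get_state();print(s['time'],np.array(s['position']),np.array(s['ft_force']),s['grip_width'])
    cams.get_image('top')
im,c=snap('wrist','w7')
E
```

```text
23.1 [0.48490191 0.08138422 0.06970404] [-0.26891485 -0.1271392  -0.64958547] 0.7445083758272113
23.15 [0.48478795 0.08117721 0.06953025] [ 0.94855841  0.21727984 -1.40679103] 0.7477804218992868
23.2 [0.48471273 0.08111011 0.06939591] [ 0.12335678 -0.24066675 -1.06360627] 0.7415579110761934
23.25 [0.4846432  0.08109083 0.06926856] [-0.3503799  -0.53015425 -1.15119986] 0.750594507409039
```

View pics/w7.png

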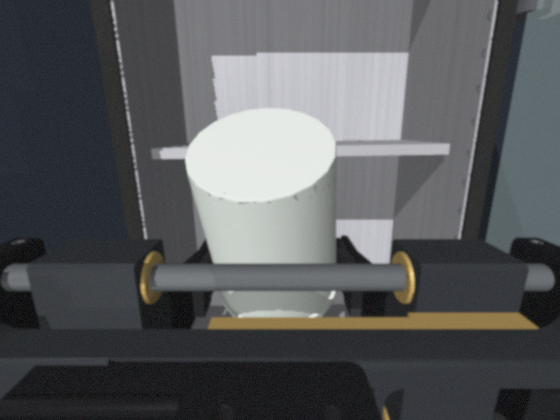

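The foot sits up above the divider and the load has dropped to about 1.1 N, the weight of the empty beaker, so the chips are out. I'll carry it to free bench space and let it swing upright.

move_arm([
  [0,0,-4],
  [0,0,-8],
  [0,0,-12],
  [0,0,-16],
  [-2,0,-18],
  [-6,0.3,-18],
  [-10.5,0.6,-18],
  [-15,1,-18],
  [-19.5,1.5,-18],
  [-24,1.5,-18],
  [-28.5,1.5,-18],
  [-33,1.5,-18],
  [-37,1.5,-18],
  [-40,1.5,-18],
  [-40,1.5,-18],
  [-40,1.5,-14],
  [-40,1.5,-10],
  [-40,1.5,-6],
  [-40,1.5,-2.5],
  [-40,1.5,-2.5],
], roll=[0,0,0,0,0,0,0,0,0,0,0,0,0,0,0,0,0,0,0,0])

```text
time: 25.35
position: [0.4967, -0.3149, 0.0893]
tool_rot: [-2.214, -2.216, 0.004]
ft_force: [-0.9, 0.5, -2.2]
grip_width: 0.75
grip_force: 40.0
```

move_arm([
  [0,0,0],
  [0,0,0],
  [0,0,0],
  [0,0,0],
  [0,0,0],
], roll=[0,0,0,0,0], squeeze=4)

```text
time: 25.85
position: [0.5001, -0.319, 0.095]
tool_rot: [2.22, 2.22, 0.001]
ft_force: [0.9, -0.6, -1.1]
grip_width: 0.753
grip_force: 4.0
```

```bash
python3 - <<'E'
from h import *
go([.50,-.32,.061],0)
im,c=snap('scene','s8'); im2,c2=snap('top','t8')
s=monitor.get_state();p=np.array(s['position'])
q=proj(c,p+[0,0,.03])[0];print(q)
u,v=q.astype(int)
a=cv2.resize(im[max(v-90,0):v+110,max(u-100,0):u+100,::-1],(400,400),interpolation=2)
b=cv2.resize(im2[170:270,120:270,::-1],(400,267),interpolation=2); b=np.vstack([b,np.zeros((133,400,3),np.uint8)])
cv2.imwrite('pics/s8b.png',np.hstack([a,b]))
E
```

```text
t25.9 p [ 0.5001 -0.319   0.095 ] slide [-0.1  -0.01  3.4 ] roll -0.0 F [ 0.9 -0.6 -1.1] w 6.55 gf 4.001212700786709
[161.3764107  236.06837884]
```

View pics/s8b.png

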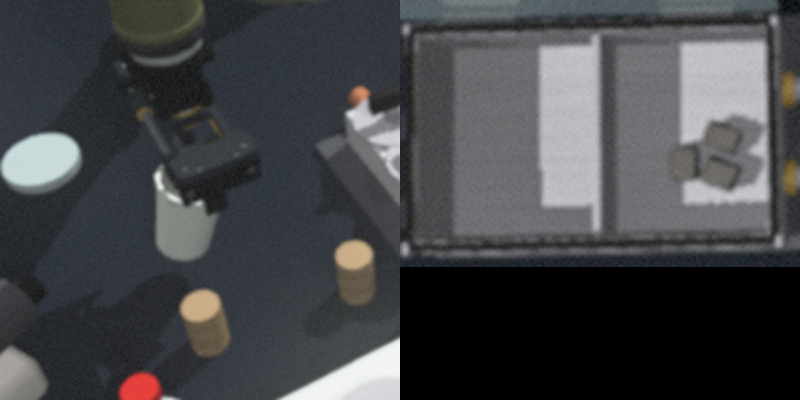

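All three chips lie in the chip bay, and the beaker hangs nearly upright. Setting it down.

move_arm([
  [0,0,1],
  [0,0,2],
  [0,0,2.7],
  [0,0,3],
  [0,0,3.3],
  [0,0,3.5],
  [0,0,3.5],
  [0,0,3.5],
], roll=[0,0,0,0,0,0,0,0])

```text
time: 26.75
position: [0.4997, -0.3187, 0.0593]
tool_rot: [2.221, 2.221, 0.0]
ft_force: [-0.4, 0.2, -0.7]
grip_width: 0.751
grip_force: 4.0
```

move_arm([
  [0,0,0.3],
  [0,0,0.6],
  [0,0,0.9],
  [0,0,0.9],
], roll=[0,0,0,0])

```text
time: 27.15
position: [0.5001, -0.3195, 0.0507]
tool_rot: [2.221, 2.22, 0.0]
ft_force: [-0.5, -0.9, 3.8]
grip_width: 0.749
grip_force: 4.0
```

move_arm([
  [0,0,0.2],
  [0,0,0.2],
  [0,0,0.2],
], roll=[0,0,0])

```text
time: 27.45
position: [0.5, -0.3193, 0.0488]
tool_rot: [2.221, 2.22, 0.0]
ft_force: [-1.1, -1.4, 5.1]
grip_width: 0.757
grip_force: 4.0
```

move_arm([
  [0,0,0],
  [0,0,0],
  [0,0,0],
  [0,0,0],
  [0,0,0],
  [0,0,0],
  [0,0,0],
  [0,0,-2],
  [0,0,-5],
  [0,0,-9],
  [0,0,-13],
  [0,0,-17],
  [0,0,-17],
], roll=[0,0,0,0,0,0,0,0,0,0,0,0,0], gripper=8.7)

```text
time: 28.75
position: [0.5021, -0.321, 0.2238]
tool_rot: [2.215, 2.215, 0.006]
ft_force: [0.5, -0.1, 0.1]
grip_width: 1.001
grip_force: 0.0
```

```bash
cat >> h.py <<'E'
def tan(c,im,z,lo,hi,mina=60):
    "blobs in HSV range -> world at height z"
    m=cv2.inRange(cv2.cvtColor(im,cv2.COLOR_RGB2HSV),np.array(lo),np.array(hi))
    m=cv2.morphologyEx(m,cv2.MORPH_OPEN,np.ones((3,3),np.uint8))
    n,_,s,ce=cv2.connectedComponentsWithStats(m)
    for i in range(1,n):
        if s[i,4]>=mina: print('blob',s[i],np.round(ce[i],1),np.round(ray(c,*ce[i],z),4))
E
python3 - <<'E'
from h import *
im,c=snap('wrist','w9')
go([.50,-.32,.2],0)
print(proj(c,[[.50,-.32,.09],[.5,-.32,0],[.613,-.212,.06],[.59,-.369,.06]]))
print('tan');tan(c,im,.06,(8,60,130),(28,255,255))
print('white');tan(c,im,.09,(0,0,190),(180,45,255),150)
E
```

```text
t28.8 p [ 0.5009 -0.3198  0.2209] slide [-0.01 -0.11  2.09] roll -0.0 F [ 0.1  0.6 -1.1] w 8.72 gf 0.0
[[274.358527   193.87364848]
 [274.38751046 180.0199765 ]
 [374.68157517  93.79014386]
 [345.59629808 226.33287876]]
tan
blob [ 354   76   40   36 1014] [375.3  93.5] [ 0.6136 -0.2117  0.06  ]
blob [329 202  34  38 920] [344.9 221.2] [ 0.5886 -0.3622  0.06  ]
blob [439 253  17  50 342] [448.7 277.7] [ 0.7327 -0.442   0.06  ]
blob [101 279   5  18  61] [102.5 288. ] [ 0.2701 -0.4547  0.06  ]
blob [ 253  313  286   16 3316] [403.7 321.6] [ 0.6801 -0.5098  0.06  ]
white
blob [  443    71   117   155 15572] [506.9 150.3] [ 0.7519 -0.2724  0.09  ]
blob [ 239  176   63   63 1524] [272.3 212.7] [ 0.4976 -0.342   0.09  ]
```

The beaker stands upright (a round 63 px rim). The cores are at (0.613,-0.212) and (0.590,-0.367). Picking core A.

move_arm([
  [4,4,0],
  [8,8,2],
  [10.8,11.2,5],
  [10.8,11.2,9],
  [10.8,11.2,13],
  [10.8,11.2,16.5],
  [10.8,11.2,18.8],
  [10.8,11.2,18.8],
  [10.8,11.2,18.8],
], roll=[0,0,0,0,0,0,0,0,0], gripper=8.7)

```text
time: 29.7
position: [0.611, -0.2107, 0.0295]
tool_rot: [-2.221, -2.22, 0.002]
ft_force: [0.1, -0.9, 1.8]
grip_width: 1.0
grip_force: 0.0
```

move_arm([
  [0,0,0],
  [0,0,0],
  [0,0,0],
  [0,0,0],
  [0,0,0],
  [0,0,0],
  [0,0,0],
  [0,0,0],
  [0,0,0],
  [0,0,0],
], roll=[0,0,0,0,0,0,0,0,0,0], gripper=3, squeeze=25)

```text
time: 30.7
position: [0.6121, -0.2106, 0.0303]
tool_rot: [2.221, 2.221, 0.001]
ft_force: [1.3, -0.1, 0.3]
grip_width: 0.422
grip_force: 25.0
```

move_arm([
  [0,0,-2],
  [0,0,-6],
  [0,0,-10],
  [0,0,-14],
  [0,0,-18],
  [0,0,-20],
  [0,0,-20],
], roll=[0,0,0,0,0,0,0])

```text
time: 31.4
position: [0.6125, -0.2117, 0.233]
tool_rot: [2.219, 2.218, 0.003]
ft_force: [0.2, -0.3, -2.1]
grip_width: 0.425
grip_force: 24.9
```

```bash
python3 - <<'E'
from h import *
go([.525,.214,.23],np.pi/2)
E
```

```text
t31.4 p [ 0.6125 -0.2117  0.233 ] slide [42.57 -8.77  0.21] roll 1.571 F [ 0.2 -0.3 -2.1] w 3.7 gf 24.942398965358734
```

move_arm([
  [0,-4,0],
  [2,-8,0],
  [4,-12,0],
  [8,-13,0],
  [12,-13,0],
  [16,-13,0],
  [20,-13,0],
  [24,-13,0],
  [28,-13,0],
  [32,-13,0],
  [36,-13,0],
  [40,-13,0],
  [42.6,-13,0],
  [42.6,-13,0],
  [42.6,-11,0],
  [42.6,-8.8,0],
  [42.6,-8.8,0],
  [42.6,-8.8,0],
], roll=[0,0,0,-0.15,-0.3,-0.45,-0.6,-0.75,-0.9,-1.05,-1.2,-1.35,-1.5,-1.571,-1.571,-1.571,-1.571,-1.571])

```text
time: 33.2
position: [0.5224, 0.2147, 0.2278]
tool_rot: [-0.001, -3.138, 0.004]
ft_force: [-0.9, -0.7, -0.8]
grip_width: 0.426
grip_force: 24.9
```

```bash
python3 - <<'E'
from h import *
go([.525,.214,.049],np.pi/2)
E
```

```text
t33.2 p [0.5224 0.2147 0.2278] slide [-0.32 -0.02 17.88] roll -0.0 F [-0.9 -0.7 -0.8] w 3.71 gf 24.94463413953781
```

move_arm([
  [-0.3,0,4],
  [-0.3,0,8],
  [-0.3,0,12],
  [-0.3,0,15],
  [-0.3,0,17],
  [-0.3,0,17.9],
  [-0.3,0,18],
  [-0.3,0,18],
], roll=[0,0,0,0,0,0,0,0])

```text
time: 34.0
position: [0.5268, 0.2158, 0.0508]
tool_rot: [-0.001, 3.141, 0.001]
ft_force: [-0.2, 0.7, -0.8]
grip_width: 0.422
grip_force: 24.9
```

move_arm([
  [0,0,0],
  [0,0,0],
  [0,0,0],
  [0,0,0],
  [0,0,0],
  [0,0,0],
  [0,0,-4],
  [0,0,-8],
  [0,0,-12],
  [0,0,-16],
  [0,0,-20],
  [0,0,-20],
], roll=[0,0,0,0,0,0,0,0,0,0,0,0], gripper=6.5)

```text
time: 35.2
position: [0.5297, 0.2163, 0.2561]
tool_rot: [0.0, 3.133, 0.009]
ft_force: [0.9, 0.4, 0.4]
grip_width: 0.753
grip_force: 0.0
```

```bash
python3 - <<'E'
from h import *
go([.50,-.27,.24],0)
im,c=snap('wrist','w10')
print(proj(c,[[.525,.214,.076]])); tan(c,im,.076,(8,60,130),(28,255,255))
im,c=snap('top','t10'); print('top');tan(c,im,.06,(8,60,130),(28,255,255),40)
E
```

```text
t35.2 p [0.5297 0.2163 0.2561] slide [  2.98 -48.64   1.32] roll 1.571 F [0.9 0.4 0.4] w 6.55 gf 0.0
[[274.90879799 182.71739534]]
blob [ 28  55  26  38 714] [41.2 71.9] [ 0.396  -0.0531  0.076 ]
blob [265 171  28  29 660] [278.5 184.7] [0.5276 0.2185 0.076 ]
blob [141 255  21  47 442] [148.2 277.8] [0.6587 0.0375 0.076 ]
top
blob [  4  82  40  18 358] [23.6 90.9] [0.8101 0.5548 0.06  ]
blob [164 201   5  12  50] [165.7 206.6] [0.5295 0.2105 0.06  ]
blob [287 256  10  19 155] [291.1 265.6] [ 0.3916 -0.0789  0.06  ]
```

Core A stands in the bay at (0.528,0.218). Going to look at core B.

move_arm([
  [2,-1,1],
  [3.5,-5,1],
  [4,-10,1],
  [4,-15,1],
  [4,-20,1],
  [4,-25,1],
  [4,-30,1],
  [4,-35,1],
  [4,-40,1],
  [3,-45,1],
  [0,-52,1],
  [-2,-54,1],
  [-2,-54,1],
  [-2,-54,1],
  [-2,-54,1],
  [-2,-54,1],
], roll=[0,0,0.15,0.3,0.45,0.6,0.75,0.9,1.05,1.2,1.35,1.5,1.571,1.571,1.571,1.571], gripper=8.7)

```text
time: 36.9
position: [0.5468, -0.3228, 0.2403]
tool_rot: [-2.217, -2.225, -0.004]
ft_force: [0.7, 0.5, -0.2]
grip_width: 0.996
grip_force: 0.0
```

```bash
python3 - <<'E'
from h import *
im,c=snap('wrist','w11')
st();print(proj(c,[[.59,-.367,.06],[.59,-.367,0],[.609,-.367,.06],[.4976,-.335,.09]])); tan(c,im,.06,(8,60,130),(28,255,255))
print('bright top');tan(c,im,.06,(8,40,215),(28,150,255))
tan(c,im,.09,(0,0,190),(180,45,255),150)
E
```

```text
36.95 [ 0.547  -0.3226  0.2407] [[-0.003428868128439621, 0.9999919279135071, 0.002094509771970143], [0.9999918520578336, 0.003424390591814819, 0.002137607779421439], [0.0021304181049089568, 0.0021018222812116166, -0.9999955218208713]] 1.0005420967589922 [ 0.3659 -0.5062  0.4433]
[[309.8051 220.6214]
 [305.4589 208.682 ]
 [324.2494 220.6527]
 [235.5546 202.3232]]
blob [298 207  28  28 629] [311.4 220.9] [ 0.5921 -0.3674  0.06  ]
blob [444 257  11  44 222] [450.  278.7] [ 0.7879 -0.4513  0.06  ]
blob [ 333  314  201   10 1226] [451.4 319.2] [ 0.8001 -0.5163  0.06  ]
blob [253 317  79   6 316] [289.7 319.9] [ 0.5657 -0.5179  0.06  ]
bright top
blob [  407    74   153   148 19155] [487.2 146.3] [ 0.7839 -0.2692  0.09  ]
blob [204 175  59  58 689] [234.1 203.9] [ 0.4958 -0.3369  0.09  ]
```

move_arm([
  [-4.5,4.5,2],
  [-4.5,4.5,6],
  [-4.5,4.5,10],
  [-4.5,4.5,14],
  [-4.5,4.5,17.5],
  [-4.5,4.5,20],
  [-4.5,4.5,20.9],
  [-4.5,4.5,20.9],
  [-4.5,4.5,20.9],
], roll=[0,0,0,0,0,0,0,0,0], gripper=7)

```text
time: 37.85
position: [0.593, -0.3695, 0.0333]
tool_rot: [2.218, 2.221, 0.002]
ft_force: [0.7, -0.6, -0.3]
grip_width: 0.8
grip_force: 0.0
```

move_arm([
  [0,0,0],
  [0,0,0],
  [0,0,0],
  [0,0,0],
  [0,0,0],
  [0,0,0],
  [0,0,0],
  [0,0,0],
  [0,0,0],
], roll=[0,0,0,0,0,0,0,0,0], gripper=3, squeeze=25)

```text
time: 38.75
position: [0.5919, -0.3696, 0.0312]
tool_rot: [2.221, 2.221, 0.0]
ft_force: [1.0, 0.2, 1.2]
grip_width: 0.422
grip_force: 25.0
```

move_arm([
  [0,0,-2],
  [0,0,-6],
  [0,0,-10],
  [0,0,-14],
  [0,0,-18],
  [0,0,-20],
  [0,0,-20],
], roll=[0,0,0,0,0,0,0])

```text
time: 39.45
position: [0.5922, -0.3714, 0.2359]
tool_rot: [2.218, 2.216, 0.002]
ft_force: [0.2, 0.1, -0.8]
grip_width: 0.42
grip_force: 25.0
```

```bash
python3 - <<'E'
from h import *
go([.458,.214,.23],np.pi/2)
E
```

```text
t39.5 p [ 0.5922 -0.3714  0.2359] slide [ 58.54 -13.46   0.3 ] roll 1.57 F [ 0.2  0.1 -0.8] w 3.65 gf 24.991291165351868
```

move_arm([
  [2,-3,0],
  [5,-7,0],
  [9,-11,0],
  [13,-13.5,0],
  [17,-13.5,0],
  [21,-13.5,0],
  [25,-13.5,0],
  [29,-13.5,0],
  [33,-13.5,0],
  [37,-13.5,0],
  [41,-13.5,0],
  [45,-13.5,0],
  [49,-13.5,0],
  [53,-13.5,0],
  [56,-13.5,0],
  [58.5,-13.5,0],
  [58.5,-13.5,0],
  [58.5,-13.5,0],
], roll=[0,0,0,-0.15,-0.3,-0.45,-0.6,-0.75,-0.9,-1.05,-1.2,-1.35,-1.5,-1.571,-1.571,-1.571,-1.571,-1.571])

```text
time: 41.25
position: [0.4558, 0.2149, 0.2297]
tool_rot: [0.002, -3.14, 0.004]
ft_force: [0.2, -0.6, -2.0]
grip_width: 0.427
grip_force: 25.0
```

```bash
python3 - <<'E'
from h import *
go([.458,.214,.050],np.pi/2)
im,c=snap('wrist','w12');tan(c,im,.076,(8,60,130),(28,255,255));print(proj(c,[.528,.218,.076]))
E
```

```text
t41.2 p [0.4558 0.2149 0.2297] slide [-0.25 -0.04 17.97] roll 0.001 F [ 0.2 -0.6 -2. ] w 3.72 gf 24.994254112243652
blob [ 29 119  27  37 730] [ 42.9 135.6] [ 0.3909 -0.0512  0.076 ]
blob [262 224  38  19 555] [278.4 232.6] [0.5068 0.2155 0.076 ]
blob [192 254  14  48 352] [197.2 278.2] [0.5693 0.1109 0.076 ]
[[280.33369656 248.59683615]]
```

move_arm([
  [-0.2,0,4],
  [-0.2,0,8],
  [-0.2,0,12],
  [-0.2,0,15],
  [-0.2,0,17],
  [-0.2,0,17.9],
  [-0.2,0,18],
  [-0.2,0,18],
], roll=[0,0,0,0,0,0,0,0])

```text
time: 42.1
position: [0.4594, 0.2152, 0.0519]
tool_rot: [0.001, 3.141, 0.001]
ft_force: [0.6, -0.7, -1.3]
grip_width: 0.423
grip_force: 25.0
```

move_arm([
  [0,0,0],
  [0,0,0],
  [0,0,0],
  [0,0,0],
  [0,0,0],
  [0,0,0],
  [0,0,-4],
  [0,0,-8],
  [0,0,-12],
  [0,0,-16],
  [0,0,-20],
  [0,0,-25],
  [0,0,-30],
  [0,0,-30],
  [0,0,-30],
], roll=[0,0,0,0,0,0,0,0,0,0,0,0,0,0,0], gripper=6.5)

```text
time: 43.6
position: [0.4593, 0.2156, 0.3521]
tool_rot: [-0.0, 3.14, 0.003]
ft_force: [0.1, 0.2, -0.7]
grip_width: 0.744
grip_force: 0.0
```

```bash
python3 - <<'E'
from h import *
im,c=snap('wrist','w13');go([.47,.14,.4],np.pi/2);tan(c,im,.076,(8,60,130),(28,255,255));print(proj(c,[[.528,.218,.076],[.458,.214,.076]]))
M=lambda x,y,z:[.4965+x,.140+y,z]
ic,cc=snap('scene','s13')
# lid tab: predicted projections at angle 1.7 in scene & top
for a in(1.6,1.7,1.8):
    P=[[.594+.001-L*np.cos(a)*1.0,.141+w,.107+L*np.sin(a)] for L in(.2,.228) for w in(-.05,.05)]
    print(a,np.round(proj(cc,P),1).tolist())
E
```

```text
t43.6 p [0.4585 0.2153 0.3507] slide [-1.14 -7.53 -4.93] roll 0.0 F [-0.4  0.3 -0.1] w 6.47 gf 0.0
blob [ 88 119  20  28 448] [ 98.3 131.5] [ 0.3911 -0.0581  0.076 ]
blob [267 161  22  26 454] [277.7 173.7] [0.4562 0.2164 0.076 ]
blob [269 201  21  27 446] [279.3 214.6] [0.5239 0.219  0.076 ]
blob [140 252  23  52 648] [148.9 277.9] [ 0.6397 -0.0096  0.076 ]
blob [404 255  10  44 186] [409.7 275.7] [0.636  0.4479 0.076 ]
blob [410 313  34  14 316] [427.  317.7] [0.721  0.4897 0.076 ]
blob [454 313  36  15 269] [473.5 318.8] [0.7235 0.5754 0.076 ]
blob [211 318  18   8 108] [218.3 320.8] [0.7271 0.1075 0.076 ]
blob [257 318  24   9 153] [268.3 321. ] [0.7277 0.1991 0.076 ]
blob [307 318  27  10 184] [320.2 321.3] [0.7285 0.2944 0.076 ]
blob [367 318  20   8 115] [376.6 320.7] [0.7272 0.398  0.076 ]
[[278.65250853 216.93059812]
 [276.177511   174.84815639]]
1.6 [[363.3, 122.0], [402.4, 107.4], [365.2, 109.6], [405.1, 95.1]]
1.7 [[369.8, 127.6], [409.2, 112.6], [372.8, 115.8], [413.0, 101.0]]
1.8 [[376.2, 134.1], [415.8, 118.6], [380.4, 123.3], [420.8, 107.9]]
```

Both cores stand in the core bay. Now the lid: close the fingers, pass over the top and come down behind it.

move_arm([
  [0,0,-4],
  [0,-2,-8],
  [-3,-5,-8],
  [-8,-7.5,-8],
  [-13,-7.5,-8],
  [-18,-7.5,-8],
  [-23,-7.5,-8],
  [-26.5,-7.5,-8],
  [-26.5,-7.5,-8],
  [-26.5,-7.5,-8],
  [-26.5,-7.5,-8],
], roll=[0,0,0,0,0,0,0,0,0,0,0], gripper=0)

```text
time: 44.8
position: [0.723, 0.1403, 0.431]
tool_rot: [-0.001, -3.141, -0.001]
ft_force: [-0.1, 0.2, 0.6]
grip_width: 0.011
grip_force: 0.0
```

```bash
python3 - <<'E'
from h import *
go([.72,.141,.31],np.pi/2)
E
```

```text
t44.8 p [0.723  0.1403 0.431 ] slide [ 0.28  0.06 12.1 ] roll -0.0 F [-0.1  0.2  0.6] w 0.1 gf 0.0
```

move_arm([
  [0.2,0,4],
  [0.2,0,8],
  [0.2,0,11],
  [0.2,0,12.1],
  [0.2,0,12.1],
], roll=[0,0,0,0,0])

```text
time: 45.3
position: [0.7199, 0.1423, 0.3104]
tool_rot: [0.003, -3.14, -0.004]
ft_force: [-0.1, -0.4, 0.3]
grip_width: 0.006
grip_force: 0.0
```

move_arm([
  [2,0,0],
  [4,0,0],
  [5.5,0,0],
  [6.5,0,0],
  [7.5,0,0],
  [8.5,0,0],
  [9.5,0,0],
  [10.4,0,0.2],
  [10.4,0,0.2],
], roll=[0,0,0,0,0,0,0,0,0])

```text
time: 46.2
position: [0.6167, 0.1407, 0.3081]
tool_rot: [0.001, -3.141, -0.002]
ft_force: [-0.7, 0.2, -0.6]
grip_width: 0.005
grip_force: 0.0
```

move_arm([
  [1.7,0,0.2],
  [3.4,0,0.5],
  [5,0,0.8],
  [6.6,0,1.4],
  [8.2,0,2.1],
  [9.7,0,2.8],
  [11.1,0,3.7],
  [12.5,0,4.6],
  [13.8,0,5.6],
  [13.8,0,5.6],
], roll=[0,0,0,0,0,0,0,0,0,0])

```text
time: 47.2
position: [0.4779, 0.1405, 0.2509]
tool_rot: [0.003, -3.139, -0.002]
ft_force: [0.3, 0.6, 0.6]
grip_width: 0.004
grip_force: 0.0
```

```bash
python3 - <<'E'
from h import *
go([.4465,.141,.212],np.pi/2)
im,c=snap('scene','s14')
m=(im.max(2)<40)
# dark tab blobs near predicted location for several angles
for a in np.radians([30,45,60,75,90,100]):
    L=.214;P=[[.595-L*np.cos(a),.141+w,.107+L*np.sin(a)] for w in(-.05,0,.05)]
    print(round(np.degrees(a)),np.round(proj(c,P)).tolist())
cv2.imwrite('pics/s14b.png',cv2.resize(im[40:260,230:460,::-1],None,fx=2.5,fy=2.5))
E
```

```text
t47.2 p [0.4779 0.1405 0.2509] slide [3.12 0.05 3.9 ] roll 0.002 F [0.3 0.6 0.6] w 0.04 gf 0.0
30 [[307.0, 118.0], [324.0, 112.0], [341.0, 106.0]]
45 [[316.0, 108.0], [334.0, 102.0], [352.0, 96.0]]
60 [[329.0, 103.0], [348.0, 97.0], [366.0, 90.0]]
75 [[344.0, 105.0], [364.0, 98.0], [383.0, 92.0]]
90 [[362.0, 114.0], [382.0, 107.0], [402.0, 100.0]]
100 [[374.0, 125.0], [395.0, 117.0], [414.0, 110.0]]
```

```bash
python3 - <<'E'
import cv2,numpy as np
a=cv2.imread('pics/s13.png').max(2).astype(int);b=cv2.imread('pics/s14.png').max(2).astype(int)
for r in (slice(112,128),slice(98,110)):
    print('orig loc' ,a[r,380:412].mean(),b[r,380:412].mean())
print('45 loc',a[96:108,318:350].mean(),b[96:108,318:350].mean())
E
```

```text
orig loc 69.1484375 69.248046875
orig loc 68.26041666666667 68.52604166666667
45 loc 62.770833333333336 55.697916666666664
```

move_arm([
  [1.1,0,1.2],
  [2.2,0,2.5],
  [3.2,0,3.8],
  [4,0,5.2],
  [4.7,0,6.7],
  [5.3,0,8.2],
  [5.7,0,9.7],
  [5.9,0,10.8],
  [6,0,11.5],
  [6,0,11.5],
], roll=[0,0,0,0,0,0,0,0,0,0])

```text
time: 48.25
position: [0.4198, 0.14, 0.1366]
tool_rot: [-0.001, -3.141, 0.002]
ft_force: [0.6, 0.2, 0.4]
grip_width: 0.007
grip_force: 0.0
```

```bash
python3 - <<'E'
from h import *
im,c=snap('scene','s15'); it,_=snap('top','t15')
r=lambda x:cv2.resize(x,(400,300),interpolation=2)
a=cv2.imread('pics/s13.png')[50:230,240:480]; b=im[50:230,240:480,::-1]; d=cv2.imread('pics/s14.png')[50:230,240:480]
cv2.imwrite('pics/c15.png',np.vstack([np.hstack([r(a),r(d)]),np.hstack([r(b),r(it[120:300,90:330,::-1])])]))
E
```

```text
(no output)
```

View pics/c15.png

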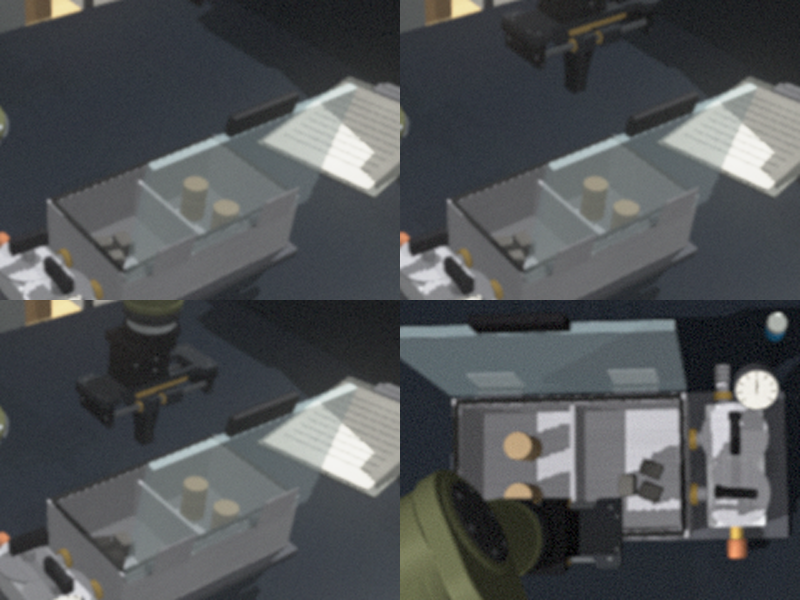

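The lid still stands: the fingers passed over or beside it. Triangulating the tab from both cameras.

```bash
python3 - <<'E'
from h import *
cs=cams.get_calibration('scene');ct=cams.get_calibration('top')
P=lambda c:np.array(c['mtx'])@np.hstack([np.array(c['R']),np.array(c['t']).reshape(3,1)])
for s,t in(((397.2,119),(162,133)),):
    X=cv2.triangulatePoints(P(cs),P(ct),np.array(s,float).reshape(2,1),np.array(t,float).reshape(2,1));print((X[:3]/X[3]).T)
for z in(.25,.29,.31,.33):print(z,ray(cs,397.2,119,z),ray(ct,162,133,z))
# predicted in both for tab corners
for a in(1.65,1.7,1.75):
  d=np.array([-np.cos(a),0,np.sin(a)]);n=np.array([np.sin(a),0,np.cos(a)])
  Q=[np.array([.595,.141+w,.107])+L*d+h*n for w in(-.05,.05) for L in(.2,.228) for h in(0,.012)]
  print(a,np.round(proj(cs,Q)).tolist(),'\n',np.round(proj(ct,Q)).tolist())
b=cv2.imread('pics/s15.png');g=b.max(2);print('scene dark tab');
m=(g<38).astype(np.uint8);m[:, :370]=0;m[:95]=0;m[145:]=0
n,_,st_,ce=cv2.connectedComponentsWithStats(m);print([(*x,) for x in st_[1:] if x[4]>60])
b=cv2.imread('pics/t15.png').max(2);m=(b<28).astype(np.uint8);m[150:]=0;m[:115]=0;m[:,250:]=0
n,_,st_,ce=cv2.connectedComponentsWithStats(m);print([(*x,) for x in st_[1:] if x[4]>30])
E
```

```text
[[0.63641277 0.14305743 0.31483211]]
0.25 [0.56418933 0.22172863 0.25      ] [0.65311128 0.16245235 0.25      ]
0.29 [0.6088008  0.17364325 0.29      ] [0.64249801 0.15002853 0.29      ]
0.31 [0.63110653 0.14960056 0.31      ] [0.63719137 0.14381662 0.31      ]
0.33 [0.65341227 0.12555787 0.33      ] [0.63188473 0.1376047  0.33      ]
1.65 [[367.0, 125.0], [370.0, 128.0], [369.0, 113.0], [373.0, 116.0], [406.0, 110.0], [410.0, 113.0], [409.0, 98.0], [413.0, 101.0]] 
 [[193.0, 148.0], [193.0, 141.0], [189.0, 143.0], [189.0, 136.0], [135.0, 149.0], [136.0, 142.0], [129.0, 144.0], [129.0, 137.0]]
1.7 [[370.0, 128.0], [374.0, 131.0], [373.0, 116.0], [377.0, 119.0], [409.0, 113.0], [413.0, 116.0], [413.0, 101.0], [417.0, 104.0]] 
 [[193.0, 143.0], [193.0, 136.0], [189.0, 137.0], [190.0, 130.0], [136.0, 143.0], [136.0, 137.0], [129.0, 137.0], [130.0, 131.0]]
1.75 [[373.0, 131.0], [377.0, 135.0], [377.0, 119.0], [381.0, 123.0], [412.0, 115.0], [416.0, 119.0], [417.0, 104.0], [421.0, 108.0]] 
 [[193.0, 137.0], [194.0, 131.0], [190.0, 130.0], [190.0, 124.0], [136.0, 138.0], [137.0, 132.0], [130.0, 131.0], [131.0, 124.0]]
scene dark tab
[(np.int32(508), np.int32(95), np.int32(52), np.int32(50), np.int32(1475))]
[(np.int32(0), np.int32(115), np.int32(48), np.int32(35), np.int32(833)), (np.int32(134), np.int32(130), np.int32(58), np.int32(9), np.int32(177))]
```

```bash
python3 - <<'E'
from h import *
cs=cams.get_calibration('scene')
for p,o in(((.4779,.1405,.2509),(345,105)),((.4198,.14,.1366),(327.6,135.8))):
    print(o,[np.round(proj(cs,[p[0],p[1],p[2]+d])[0],1).tolist() for d in(0,.01,.02,.03)])
E
```

```text
(345, 105) [[343.0, 111.5], [343.4, 107.5], [343.8, 103.5], [344.2, 99.4]]
(327.6, 135.8) [[324.7, 141.5], [325.0, 138.1], [325.2, 134.7], [325.4, 131.2]]
```

The fingertips end about 17 mm above the reported TCP, so I passed just over the tab. Repeating the push 2.5 cm lower.

move_arm([
  [0,0,-5],
  [0,0,-10],
  [0,0,-15],
  [0,0,-20],
  [0,0,-25],
  [0,0,-29.5],
  [-4,0,-29.5],
  [-9,0,-29.5],
  [-14,0,-29.5],
  [-19,0,-29.5],
  [-24,0,-29.5],
  [-29,0,-29.5],
  [-30.5,0,-29.5],
  [-30.5,0,-29.5],
  [-30.5,0,-25],
  [-30.5,0,-20],
  [-30.5,0,-15],
  [-30.5,0,-15],
  [-30.5,0,-15],
], roll=[0,0,0,0,0,0,0,0,0,0,0,0,0,0,0,0,0,0,0])

```text
time: 50.25
position: [0.724, 0.1423, 0.2891]
tool_rot: [-0.004, 3.141, 0.002]
ft_force: [0.1, 0.6, 1.2]
grip_width: 0.002
grip_force: 0.0
```

move_arm([
  [2,0,0],
  [4,0,0],
  [5.5,0,0],
  [6.5,0,0],
  [7.5,0,0],
  [8.5,0,0],
  [9.5,0,0],
  [10.4,0,0.2],
], roll=[0,0,0,0,0,0,0,0])

```text
time: 51.05
position: [0.621, 0.1402, 0.2862]
tool_rot: [0.0, 3.139, 0.0]
ft_force: [4.1, -0.1, 2.9]
grip_width: 0.003
grip_force: 2.0
```

```bash
cat >>h.py <<'E'
def tab():
    im,c=snap('scene','tab')
    m=(im.max(2)<38).astype(np.uint8);m[:,480:]=0;m[140:]=0;m[:60]=0;m[:,:280]=0
    n,_,s,ce=cv2.connectedComponentsWithStats(m)
    print([(*map(int,x),) for x in s[1:] if x[4]>60])
E
python3 -c "
from h import *
go([.567,.141,.275],1.5708);tab()"
```

```text
t51.0 p [0.621  0.1402 0.2862] slide [5.4  0.08 1.1 ] roll -0.0 F [ 4.1 -0.1  2.9] w 0.03 gf 2.0343534741550684
[(370, 60, 45, 16, 332), (352, 84, 17, 17, 80)]
```

move_arm([
  [1.3,0,0.3],
  [2.6,0,0.6],
  [3.9,0,1],
  [5.2,0,1.4],
  [6.4,0,1.8],
  [7.6,0,2.2],
  [8.7,0,2.6],
  [9.8,0,3],
  [10.9,0,3.6],
  [11.9,0,4.3],
  [12.9,0,5],
  [13.9,0,5.7],
  [13.9,0,5.7],
], roll=[0,0,0,0,0,0,0,0,0,0,0,0,0])

```text
time: 52.4
position: [0.4791, 0.1401, 0.2266]
tool_rot: [0.003, -3.137, 0.001]
ft_force: [0.7, -0.1, -0.3]
grip_width: 0.008
grip_force: 0.0
```

```bash
python3 -c "
from h import *
go([.451,.141,.193],1.5708);tab()"
```

```text
t52.4 p [0.4791 0.1401 0.2266] slide [2.79 0.1  3.37] roll 0.002 F [ 0.7 -0.1 -0.3] w 0.07 gf 0.0008416876471528667
[(323, 60, 39, 16, 348), (396, 60, 84, 23, 927), (375, 65, 20, 10, 98), (304, 79, 19, 21, 96)]
```

move_arm([
  [0.8,0,0.8],
  [1.6,0,1.7],
  [2.3,0,2.6],
  [2.9,0,3.5],
  [3.4,0,4.4],
  [3.9,0,5.4],
  [4.4,0,6.5],
  [4.8,0,7.6],
  [5.1,0,8.6],
  [5.1,0,8.6],
], roll=[0,0,0,0,0,0,0,0,0,0])

```text
time: 53.45
position: [0.4293, 0.1399, 0.1403]
tool_rot: [0.001, -3.14, 0.003]
ft_force: [0.3, -0.1, 0.4]
grip_width: 0.007
grip_force: 0.0
```

```bash
python3 -c "
from h import *
go([.422,.141,.115],1.5708)
im,c=snap('scene','s16')
b=cv2.imread('pics/s15.png').max(2).astype(int);g=im.max(2).astype(int)
print('orig tab',b[100:130:3,380:420:4].tolist(),'\n',g[100:130:3,380:420:4].tolist())
"
```

```text
t53.5 p [0.4293 0.1399 0.1403] slide [0.73 0.12 2.53] roll 0.0 F [ 0.3 -0.1  0.4] w 0.06 gf 0.0
orig tab [[65, 70, 65, 70, 69, 67, 68, 73, 67, 57], [66, 67, 65, 69, 72, 69, 65, 72, 73, 69], [67, 66, 70, 68, 65, 69, 71, 70, 69, 80], [66, 68, 68, 67, 73, 69, 69, 76, 70, 52], [71, 68, 70, 68, 65, 79, 67, 51, 49, 60], [67, 68, 67, 75, 67, 53, 44, 50, 48, 116], [65, 73, 71, 53, 46, 50, 49, 52, 86, 135], [58, 52, 44, 47, 48, 48, 68, 105, 123, 186], [44, 42, 45, 46, 72, 108, 107, 119, 183, 205], [44, 52, 63, 112, 108, 105, 123, 184, 204, 197]] 
 [[68, 69, 64, 73, 67, 66, 67, 70, 66, 58], [68, 65, 65, 69, 70, 70, 66, 70, 69, 70], [67, 66, 67, 70, 71, 71, 71, 71, 71, 67], [68, 70, 71, 70, 71, 72, 71, 75, 72, 72], [67, 70, 71, 72, 71, 72, 73, 72, 71, 73], [72, 73, 73, 72, 70, 72, 73, 74, 76, 76], [86, 72, 73, 71, 71, 73, 74, 73, 75, 106], [164, 78, 74, 72, 73, 73, 75, 74, 107, 220], [179, 137, 77, 74, 76, 74, 76, 106, 219, 238], [180, 179, 107, 76, 77, 78, 110, 222, 238, 232]]
```

The tab has left its original place, so the lid is following. Finishing the closing.

move_arm([
  [0.3,0,0.8],
  [0.5,0,1.6],
  [0.6,0,2.3],
  [0.6,0,2.9],
  [0.6,0,3.3],
  [0.6,0,3.3],
], roll=[0,0,0,0,0,0])

```text
time: 54.1
position: [0.4241, 0.1402, 0.1083]
tool_rot: [0.0, -3.141, 0.002]
ft_force: [-0.3, 0.4, -0.2]
grip_width: 0.007
grip_force: 0.0
```

```bash
python3 -c "
from h import *
st()"
```

```text
54.1 [0.4241 0.1402 0.1083] [[-0.9999994395215073, -0.0002272742930832449, -0.0010340711133093581], [-0.00022619490103154046, 0.999999429632537, -0.0010438249220261894], [0.0010343077580800965, -0.0010435904353716355, -0.9999989205626498]] 0.0070259700302611645 [-0.2506  0.4422 -0.1615]
```

move_arm([
  [0,0,0.3],
  [0,0,0.6],
  [0,0,0.6],
], roll=[0,0,0])

```text
time: 54.4
position: [0.4247, 0.1403, 0.1028]
tool_rot: [-0.0, 3.142, -0.0]
ft_force: [-0.0, -0.7, 0.0]
grip_width: 0.005
grip_force: 0.0
```

move_arm([
  [0,0,0.3],
  [0,0,0.5],
  [0,0,0.5],
], roll=[0,0,0])

```text
time: 54.7
position: [0.4247, 0.1404, 0.0978]
tool_rot: [-0.0, 3.141, -0.0]
ft_force: [-0.1, -0.3, -0.6]
grip_width: 0.003
grip_force: 0.0
```

```bash
python3 -c "
from h import *
im,c=snap('scene','s17')
g=cv2.GaussianBlur(im.max(2),(3,3),0).astype(int)
for a in np.radians([0,3,6,10,15,20,25,30,40,50,60]):
    r=[]
    for w in(-.045,-.03,-.015,.015,.03,.045):
        L=.214;X=[.595-L*np.cos(a)+.012*np.sin(a),.141+w,.107+L*np.sin(a)+.012*np.cos(a)]
        u,v=proj(c,X)[0].round().astype(int);r.append(int(g[v,u]))
    print(round(np.degrees(a)),u,v,r)
"
```

```text
0 330 134 [59, 55, 57, 49, 47, 50]
3 331 131 [60, 48, 61, 48, 51, 52]
6 331 127 [46, 44, 66, 66, 53, 51]
10 332 123 [42, 49, 65, 79, 56, 60]
15 334 118 [49, 49, 52, 75, 73, 79]
20 336 113 [54, 52, 47, 41, 40, 44]
25 339 108 [51, 47, 39, 36, 42, 41]
30 342 104 [47, 36, 37, 40, 38, 61]
40 349 97 [35, 51, 38, 37, 49, 66]
50 357 93 [35, 37, 36, 65, 66, 61]
60 368 91 [52, 38, 54, 62, 59, 60]
```

move_arm([
  [0,0,-4],
  [0,0,-8],
  [0,0,-12],
  [-1,-4,-15],
  [-2,-8,-15],
  [-3,-12,-15],
  [-3.5,-17,-15],
  [-3.5,-22,-15],
  [-3.5,-22,-15],
  [-3.5,-22,-15],
  [-3.5,-22,-15],
  [-3.5,-22,-15],
  [-3.5,-22,-15],
  [-3.5,-22,-15],
  [-3.5,-22,-15],
  [-3.5,-22,-15],
], roll=[0,0,0,0.15,0.3,0.45,0.6,0.75,0.9,1.05,1.2,1.35,1.5,1.571,1.571,1.571], gripper=8.7)

```text
time: 56.35
position: [0.4598, -0.0797, 0.248]
tool_rot: [2.22, 2.223, 0.0]
ft_force: [0.7, -0.1, -0.0]
grip_width: 0.999
grip_force: 0.0
```

```bash
python3 -c "
from h import *
st()
for n in('scene','top'):
  im,c=snap(n,n+'18')
  g=cv2.GaussianBlur(im.max(2),(3,3),0).astype(int)
  print(n)
  for a in np.radians([0,2,4,6,8,10,13,16,20,25,30,35,40,45,50,55,60,70,80]):
    r=[]
    for w in(-.08,-.065,-.045,-.03,-.015,0,.015,.03,.045,.065,.08):
        L=.214;X=[.595-L*np.cos(a)+.012*np.sin(a),.141+w,.107+L*np.sin(a)+.012*np.cos(a)]
        u,v=proj(c,X)[0].round().astype(int);r.append(int(g[v,u]))
    print(round(np.degrees(a)),r)
"
```

```text
56.35 [ 0.4598 -0.0797  0.248 ] [[-0.0015555697121742585, 0.9999987777494131, 0.00015717044925805381], [0.9999987879201685, 0.001555580068871949, -6.579394384787079e-05], [-6.603835464946581e-05, 0.00015706791168862793, -0.9999999854843031]] 0.9992416226750187 [ 0.6508 -0.1185 -0.0424]
scene
0 [65, 65, 60, 61, 62, 61, 63, 63, 66, 70, 71]
2 [67, 67, 61, 61, 62, 63, 64, 62, 69, 70, 72]
4 [65, 66, 66, 66, 66, 67, 67, 68, 69, 69, 69]
6 [65, 66, 67, 68, 67, 68, 69, 69, 69, 68, 68]
8 [64, 65, 67, 67, 66, 66, 67, 69, 69, 68, 67]
10 [64, 64, 66, 65, 66, 66, 67, 67, 67, 67, 68]
13 [62, 64, 65, 66, 64, 66, 66, 66, 67, 67, 67]
16 [63, 63, 64, 64, 64, 65, 67, 65, 68, 66, 66]
20 [62, 64, 65, 64, 64, 65, 64, 64, 66, 65, 64]
25 [61, 63, 62, 63, 63, 62, 64, 66, 64, 63, 64]
30 [62, 62, 63, 63, 63, 64, 64, 63, 62, 62, 62]
35 [63, 62, 61, 63, 64, 64, 63, 63, 63, 63, 63]
40 [61, 62, 64, 62, 63, 63, 63, 62, 63, 63, 64]
45 [62, 61, 62, 63, 62, 62, 62, 64, 63, 62, 62]
50 [61, 62, 62, 63, 62, 62, 63, 64, 63, 62, 63]
55 [63, 63, 62, 62, 62, 62, 62, 63, 63, 63, 62]
60 [63, 63, 63, 62, 61, 62, 63, 63, 62, 63, 
[... 412 characters left out ...]
6, 48, 50, 48, 47, 45]
16 [49, 39, 46, 46, 47, 48, 49, 48, 52, 46, 45]
20 [58, 58, 71, 70, 74, 78, 93, 106, 116, 120, 122]
25 [179, 182, 186, 184, 187, 181, 182, 187, 186, 185, 183]
30 [163, 162, 164, 169, 167, 170, 172, 171, 172, 175, 179]
35 [206, 204, 184, 204, 205, 205, 207, 204, 204, 190, 185]
40 [204, 203, 187, 204, 205, 203, 203, 204, 203, 184, 184]
45 [205, 205, 192, 203, 204, 179, 193, 197, 204, 185, 174]
50 [205, 203, 203, 203, 200, 178, 192, 203, 202, 183, 158]
55 [206, 205, 205, 203, 182, 190, 200, 204, 194, 182, 167]
60 [206, 201, 201, 202, 172, 192, 196, 200, 187, 184, 134]
70 [203, 195, 202, 202, 201, 187, 210, 207, 206, 160, 50]
80 [28, 28, 29, 31, 49, 62, 63, 56, 51, 48, 49]
```

```bash
python3 -c "
from h import *
im=cv2.imread('pics/top18.png');c=cams.get_calibration('top')
g=im.max(2).astype(int)
for y in(.05,.2,.25):
  u=int(proj(c,[.395,y,.119])[0][0].round());v=[proj(c,[.595-.2*np.cos(a)+.012*np.sin(a),y,.107+.2*np.sin(a)+.012*np.cos(a)])[0][1].round(1) for a in np.radians([0,2,4,8,12])]
  print(y,u,v,[(r,int(g[r,u-1:u+2].mean())) for r in range(250,280)])
u=int(proj(c,[.38,.141,.119])[0][0]);print([(r,int(g[r,u-8:u+9].mean())) for r in range(255,285)],proj(c,[[.395,.141,.119],[.367,.141,.119]]))
"
```

```text
0.05 231 [np.float64(266.5), np.float64(266.5), np.float64(266.3), np.float64(265.7), np.float64(264.6)] [(250, 207), (251, 205), (252, 207), (253, 206), (254, 204), (255, 202), (256, 192), (257, 184), (258, 177), (259, 165), (260, 160), (261, 162), (262, 176), (263, 187), (264, 179), (265, 164), (266, 119), (267, 71), (268, 50), (269, 43), (270, 48), (271, 46), (272, 46), (273, 48), (274, 51), (275, 46), (276, 50), (277, 47), (278, 50), (279, 45)]
0.2 162 [np.float64(267.1), np.float64(267.0), np.float64(266.9), np.float64(266.3), np.float64(265.2)] [(250, 206), (251, 203), (252, 203), (253, 202), (254, 206), (255, 206), (256, 203), (257, 198), (258, 190), (259, 181), (260, 171), (261, 162), (262, 159), (263, 170), (264, 185), (265, 190), (266, 181), (267, 159), (268, 116), (269, 67), (270, 46), (271, 44), (272, 45), (273, 47), (274, 49), (275, 45), (276, 46), (277, 44), (278, 50), (279, 47)]
0.25 138 [np.float64(267.2), np.float64(267.2), np.float64(267.1), np.float64(266.5), np.float64(265.4)] [(250, 185), (251, 187), (252, 187), (253, 187), (254, 186), (255, 187), (256, 184), (257, 187), (258, 183), (259, 185), (260, 181), (261, 168), (262, 159), (263, 160), (264, 177), (265, 187), (266, 183), (267, 165), (268, 125), (269, 77), (270, 45), (271, 49), (272, 50), (273, 46), (274, 45), (275, 48), (276, 47), (277, 48), (278, 46), (279, 48)]
[(255, 202), (256, 200), (257, 193), (258, 184), (259, 176), (260, 166), (261, 159), (262, 163), (263, 180), (264, 188), (265, 183), (266, 163), (267, 117), (268, 66), (269, 45), (270, 47), (271, 47), (272, 48), (273, 50), (274, 50), (275, 51), (276, 49), (277, 49), (278, 50), (279, 45), (280, 43), (281, 44), (282, 47), (283, 47), (284, 48)] [[188.97889432 266.83096714]
 [188.86873282 280.0379186 ]]
```

The lid is at or near shut. I'll press it gently to be sure.

move_arm([
  [5,0,0],
  [10,-1,0],
  [15,-2,0],
  [20,-3,0],
  [22,-3,0],
  [22,-3,4],
  [22,-3,8],
  [22,-3,12],
  [22,-3,14.8],
  [22,-3,15],
  [22,-3,15],
], roll=[0,0,0,0,0,0,0,0,0,0,0], gripper=0)

```text
time: 57.55
position: [0.4296, 0.1404, 0.0977]
tool_rot: [2.22, 2.222, -0.001]
ft_force: [1.3, 1.0, 0.3]
grip_width: 0.081
grip_force: 0.0
```

move_arm([
  [0,0,0.3],
  [0,0,0.5],
  [0,0,0.5],
], roll=[0,0,0])

```text
time: 57.85
position: [0.432, 0.1408, 0.0968]
tool_rot: [2.221, 2.221, 0.006]
ft_force: [-4.1, -3.8, 20.6]
grip_width: 0.007
grip_force: 10.7
```

move_arm([
  [0,0,0.2],
  [0,0,0.3],
  [0,0,0.3],
], roll=[0,0,0])

```text
time: 58.15
position: [0.432, 0.1409, 0.0965]
tool_rot: [-2.221, -2.221, -0.006]
ft_force: [-13.1, -7.4, 44.3]
grip_width: 0.004
grip_force: 22.2
```

Solid contact at the seal height: the lid is shut. On to the vent valve.

move_arm([
  [0,0,-3],
  [0,0,-7],
  [0,0,-10],
  [-4,0.8,-11],
  [-9,1.6,-11],
  [-14,2.4,-11],
  [-19,2.9,-11],
  [-22,2.9,-11],
  [-22,2.9,-11],
  [-22,2.9,-11],
], roll=[0,0,0,0.06,0.06,0.06,0.06,0.06,0.06,0.06], gripper=6)

```text
time: 59.15
position: [0.4587, -0.0797, 0.2002]
tool_rot: [-2.288, -2.152, -0.002]
ft_force: [0.4, 0.2, -0.4]
grip_width: 0.681
grip_force: 0.0
```

```bash
python3 - <<'E'
from h import *
go([.4605,-.0797,.058],-.06)
im,c=snap('wrist','w19')
g=im.max(2);m=(g<70).astype(np.uint8)
print(np.round(proj(c,[[.4605,-.0797,.11],[.4625,-.0517,.11],[.4585,-.1077,.11],[.538,-.0793,.11],[.538+.028,-.079,.11],[.538-.028,-.079,.11]]),1))
n,_,s,ce=cv2.connectedComponentsWithStats(m)
for i in range(1,n):
    if 80<s[i,4]<5000:
        ys,xs=np.where(_==i);r=cv2.minAreaRect(np.c_[xs,ys].astype(np.float32));print(s[i],r,ray(c,*r[0],.11))
E
```

```text
t59.1 p [ 0.4587 -0.0797  0.2002] slide [-1.000e-02  1.700e-01  1.422e+01] roll -0.001 F [ 0.4  0.2 -0.4] w 5.93 gf 0.0
[[279.  205. ]
 [279.3 176.4]
 [278.6 232.1]
 [358.6 199.8]
 [387.5 197.7]
 [329.7 201.2]]
[  0 136  10  61 304] ((4.5, 166.0), (60.0, 9.0), 90.0) [ 0.20488644 -0.02588894  0.11      ]
[274 173  15  57 638] ((281.0, 201.0), (56.0, 14.0), 90.0) [ 0.46272479 -0.07584967  0.11      ]
[330 186  59  20 874] ((358.9759826660156, 195.56471252441406), (18.096616744995117, 58.109107971191406), 88.53119659423828) [ 0.53834265 -0.0751175   0.11      ]
[ 482  388   78   32 2374] ((520.5, 403.5), (31.0, 77.0), 90.0) [ 0.73424681 -0.34252545  0.11      ]
```

Wrist view: vent bar at (281,201), which is (0.4627,-0.0758), and aligned; pump bar at (0.538,-0.075). Gripping the vent handle.

move_arm([
  [0.3,0.3,0],
  [0.3,0.3,2],
  [0.3,0.3,5],
  [0.3,0.3,9],
  [0.3,0.3,12],
  [0.3,0.3,14],
  [0.3,0.3,14.2],
  [0.3,0.3,14.2],
], roll=[0,0,0,0,0,0,0,0], gripper=3.8)

```text
time: 60.0
position: [0.462, -0.076, 0.058]
tool_rot: [2.285, 2.156, -0.002]
ft_force: [-0.2, -0.2, 0.2]
grip_width: 0.437
grip_force: 0.0
```

move_arm([
  [0,0,0],
  [0,0,0],
  [0,0,0],
  [0,0,0],
  [0,0,0],
  [0,0,0],
  [0,0,0],
], roll=[0,0,0,0,0,0,0], gripper=0.5, squeeze=30)

```text
time: 60.7
position: [0.4623, -0.0765, 0.0588]
tool_rot: [-2.287, -2.154, -0.002]
ft_force: [-1.6, 1.1, 6.2]
grip_width: 0.199
grip_force: 30.0
```

move_arm([
  [0,0,0],
  [0,0,0],
  [0,0,0],
  [0,0,0],
  [0,0,0],
  [0,0,0],
  [0,0,0],
  [0,0,0],
  [0,0,0],
  [0,0,0],
  [0,0,0],
  [0,0,0],
  [0,0,0],
  [0,0,0],
], roll=[0.12,0.24,0.36,0.48,0.6,0.72,0.84,0.96,1.08,1.2,1.3,1.4,1.4,1.4])

```text
time: 62.1
position: [0.4654, -0.0795, 0.059]
tool_rot: [3.132, 0.172, 0.012]
ft_force: [6.5, -5.1, -4.3]
grip_width: 0.195
grip_force: 30.0
```

```bash
python3 - <<'E'
from h import *
s=st();print(s['torque'],s['grip_width']*87,s['joint_positions'])
R=Rn.from_rotvec(s['tool_rot']).as_matrix();print('yaw',np.arctan2(R[1,1],R[0,1]))
E
```

```text
62.1 [ 0.4654 -0.0795  0.059 ] [[0.9939692102864459, 0.10937890120010112, 0.00783996012728308], [0.10941292182089112, -0.9939881371766595, -0.0040491592571914965], [0.0073499347721215705, 0.004882532573680011, -0.9999610689094414]] 0.19541803623347428 [ 6.5005 -5.103  -4.3301]
[-1.2889 -1.3868 -0.0257] 17.001369152312265 [-0.9158  0.076   1.0732  2.0818 -0.0753  1.0163 -1.2658]
yaw -1.4611968344954274
```

move_arm([
  [0,0,0],
  [0,0,0],
  [0,0,0],
  [0,0,0],
], roll=[0.06,0.12,0.18,0.18])

```text
time: 62.5
position: [0.4647, -0.08, 0.0591]
tool_rot: [3.135, -0.112, 0.01]
ft_force: [4.9, -7.0, -0.7]
grip_width: 0.199
grip_force: 30.0
```

```bash
python3 - <<'E'
from h import *
s=st();print(s['torque'])
R=Rn.from_rotvec(s['tool_rot']).as_matrix();print('yaw',np.arctan2(R[1,1],R[0,1]))
E
```

```text
62.5 [ 0.4647 -0.08    0.0591] [[0.997439721278121, -0.07123975500105208, 0.006236964326850222], [-0.07121088305919766, -0.9974500428266095, -0.0047352084562116694], [0.00655839542522422, 0.00427894526543385, -0.9999693385683692]] 0.19879943888223817 [ 4.9459 -7.0181 -0.6628]
[-1.6261 -0.8384  0.051 ]
yaw -1.6420971318571185
```

move_arm([
  [0,0,0],
  [0,0,0],
  [0,0,0],
  [0,0,0],
  [0,0,-4],
  [0,0,-8],
  [0,0,-12],
  [0,0,-14],
  [0,0,-14],
  [0,0,-14],
], roll=[0,0,0,0,0,0,0,0,0,0], gripper=4)

```text
time: 63.5
position: [0.4616, -0.0764, 0.1976]
tool_rot: [-3.139, 0.108, 0.0]
ft_force: [0.2, 0.0, -0.5]
grip_width: 0.46
grip_force: 0.0
```

```bash
cat > bars.py <<'E'
from h import *
st();im,c=snap('wrist','w20')
print(np.round(proj(c,[[.4635,-.0785,.11],[.5385,-.0765,.11]]),1))
n,l,s,ce=cv2.connectedComponentsWithStats((im.max(2)<70).astype(np.uint8))
for i in range(1,n):
    if 200<s[i,4]<5000:
        ys,xs=np.where(l==i);P=np.array([ray(c,x,y,.11)[:2] for x,y in zip(xs,ys)]);m=P.mean(0)
        w,V=np.linalg.eigh(np.cov(P.T));v=V[:,1];print(s[i],m,'angle',np.arctan2(v[1],v[0]),np.sqrt(w*12))
E
python3 bars.py
```

```text
63.5 [ 0.4616 -0.0764  0.1976] [[0.99763732562992, -0.06870031740224188, -0.00018138029711725254], [-0.06870014063041581, -0.9976369947633534, 0.0008469692470659312], [-0.00023913875062870732, -0.0008325072826141007, -0.9999996248720708]] 0.45987273801704304 [ 0.2293  0.0221 -0.5322]
[[278.9 204. ]
 [271.  123.4]]
[264  88  18  63 766] [ 0.5435 -0.0793] angle -3.131849016371075 [0.0115 0.0537]
[272 173  16  57 624] [ 0.4683 -0.0806] angle -3.133849874841395 [0.0113 0.0567]
```

The vent bar now lies at 0.008 rad from x, so the vent is fully closed. Turning the wrist back for the pump handle.

move_arm([
  [2,-0.1,0],
  [4,-0.2,0],
  [6,-0.3,0],
  [7.9,-0.4,0],
  [7.9,-0.4,0],
  [7.9,-0.4,0],
  [7.9,-0.4,0],
  [7.9,-0.4,0],
  [7.9,-0.4,0],
  [7.9,-0.4,0],
  [7.9,-0.4,0],
  [7.9,-0.4,0],
  [7.9,-0.4,0],
  [7.9,-0.4,0],
  [7.9,-0.4,0],
  [7.9,-0.4,0],
  [7.9,-0.4,0],
  [7.9,-0.4,0],
  [7.9,-0.4,0],
  [7.9,-0.4,0],
], roll=[-0.14,-0.28,-0.42,-0.56,-0.7,-0.84,-0.98,-1.12,-1.26,-1.4,-1.54,-1.68,-1.82,-1.96,-2.1,-2.24,-2.38,-2.52,-2.66,-2.8])

```text
time: 65.55
position: [0.5398, -0.0783, 0.196]
tool_rot: [-0.632, -3.074, 0.002]
ft_force: [-0.0, 0.4, 0.6]
grip_width: 0.459
grip_force: 0.0
```

move_arm([
  [0,0,0],
  [0,0,0],
  [0,0,0],
  [0,0,0],
  [0,0,0],
  [0,0,0],
], roll=[-0.14,-0.28,-0.42,-0.42,-0.42,-0.42])

```text
time: 66.15
position: [0.5406, -0.0783, 0.1973]
tool_rot: [0.011, -3.14, 0.0]
ft_force: [0.5, 0.4, 0.4]
grip_width: 0.456
grip_force: 0.0
```

```bash
python3 bars.py; python3 -c "
from h import *
go([.541,-.078,.068],1.581)"
```

```text
66.15 [ 0.5406 -0.0783  0.1973] [[-0.9999767733796308, -0.006701580407312864, -0.0012415801651713915], [-0.006701185682558451, 0.9999774950214559, -0.00032180904480948744], [0.0012437088526260052, -0.0003134815110463772, -0.9999991774584776]] 0.4555953005668524 [0.4578 0.3554 0.4484]
[[277.9 123.1]
 [279.4 204.1]]
[268  91  16  62 573] [ 0.4662 -0.0811] angle -3.100131078170528 [0.0116 0.0515]
[270 175  14  57 624] [ 0.5394 -0.0795] angle -3.1323747369891852 [0.011  0.0563]
[ 297  235   48   31 1028] [ 0.5866 -0.0371] angle 1.2180362394675628 [0.0277 0.0413]
[ 242  241  232   76 4826] [0.6189 0.0035] angle 1.9837317686869274 [0.06   0.2247]
[183 286  53  31 873] [ 0.6481 -0.1503] angle 1.9532132304345744 [0.0274 0.0495]
[ 434  388  126   32 3138] [0.7803 0.1934] angle 1.571559340933741 [0.0474 0.1435]
t66.2 p [ 0.5407 -0.0783  0.1976] slide [-0.04  0.03 12.96] roll -0.003 F [-0.5 -0.3 -0.2] w 4.0 gf 0.0
```

move_arm([
  [0,-0.1,3],
  [0,-0.1,6],
  [0,-0.1,9],
  [0,-0.1,12],
  [0,-0.1,13],
  [0,-0.1,13],
  [0,-0.1,13],
], roll=[0,0,0,0,0,0,0])

```text
time: 66.9
position: [0.542, -0.0795, 0.0692]
tool_rot: [-0.014, 3.14, -0.0]
ft_force: [0.7, 0.1, -0.5]
grip_width: 0.458
grip_force: 0.0
```

move_arm([
  [0,0,0],
  [0,0,0],
  [0,0,0],
  [0,0,0],
  [0,0,0],
  [0,0,0],
  [0,0,0],
], roll=[0,0,0,0,0,0,0], gripper=0.5, squeeze=30)

```text
time: 67.6
position: [0.5413, -0.0786, 0.0685]
tool_rot: [-0.015, 3.141, 0.001]
ft_force: [-1.2, 2.2, 4.9]
grip_width: 0.156
grip_force: 30.0
```

move_arm([
  [0,0,0],
  [0,0,0],
  [0,0,0],
  [0,0,0],
  [0,0,0],
  [0,0,0],
  [0,0,0],
  [0,0,0],
  [0,0,0],
  [0,0,0],
  [0,0,0],
  [0,0,0],
  [0,0,0],
  [0,0,0],
], roll=[0.12,0.24,0.36,0.48,0.6,0.72,0.84,0.96,1.08,1.2,1.3,1.4,1.4,1.4])

```text
time: 69.0
position: [0.5403, -0.08, 0.0685]
tool_rot: [-2.013, -2.411, 0.002]
ft_force: [-5.2, 0.4, 7.7]
grip_width: 0.161
grip_force: 30.0
```

move_arm([
  [0,0,0],
  [0,0,0],
  [0,0,0],
  [0,0,0],
], roll=[0.06,0.12,0.18,0.18])

```text
time: 69.4
position: [0.5402, -0.0802, 0.0685]
tool_rot: [-2.22, -2.222, 0.004]
ft_force: [-4.2, -0.4, 6.4]
grip_width: 0.168
grip_force: 32.0
```

```bash
python3 -c "
from h import *
s=st();print(s['torque'])"
```

```text
69.4 [ 0.5402 -0.0802  0.0685] [[-0.0006629835169487619, 0.9999976840237036, -0.002047535124317078], [0.9999987192131538, 0.0006599987428883069, -0.0014580719157758553], [-0.001456717168307791, -0.0020484991795077087, -0.9999968408081114]] 0.1682067616614349 [-4.205  -0.403   6.4093]
[-0.1361  0.9636  0.8305]
```

move_arm([
  [0,0,0],
  [0,0,0],
  [0,0,0],
  [0,0,0],
  [0,0,-4],
  [0,0,-8],
  [0,0,-12],
  [0,0,-14],
  [0,0,-14],
  [0,0,-14],
], roll=[0,0,0,0,0,0,0,0,0,0], gripper=4)

```text
time: 70.4
position: [0.5409, -0.079, 0.2077]
tool_rot: [-2.221, -2.221, -0.001]
ft_force: [-0.8, 0.8, -0.1]
grip_width: 0.461
grip_force: 0.0
```

```bash
python3 bars.py
```

```text
70.4 [ 0.5409 -0.079   0.2077] [[-0.00023393540449944563, 0.9999999639932851, 0.00013148252623350516], [0.9999996635820692, 0.00023383195864957305, 0.0007862304770820205], [0.0007861997039558067, 0.00013166640914511184, -0.9999996822769405]] 0.46083883218124283 [-0.8088  0.8254 -0.0548]
[[199.8 202.7]
 [274.8 200.7]]
[269 174  17  55 614] [ 0.5404 -0.0785] angle 1.6648416621464694 [0.0115 0.0575]
[174 193  57  18 770] [ 0.4671 -0.0772] angle -3.116350879903776 [0.0148 0.055 ]
[ 452  387  108   33 3136] [ 0.827  -0.3329] angle 3.090380351778428 [0.0474 0.1253]
```

The pump turned about 1.49 rad to its stop, and the vent is still closed. I'll check the beaker and bench, then hand in.

```bash
python3 - <<'E'
from h import *
im,c=snap('top','t21')
u,v=proj(c,[.496,-.337,.09])[0].astype(int)
sub=np.zeros_like(im);sub[v-35:v+35,u-35:u+35]=im[v-35:v+35,u-35:u+35]
tan(c,sub,.09,(0,0,120),(180,60,255),100)
print('tan on bench');tan(c,im,.06,(8,60,110),(28,255,255),60)
print(workorder.close_job())
E
```

```text
blob [386 203  39  34 848] [405.4 219.7] [ 0.4927 -0.3331  0.09  ]
tan on bench
blob [ 40  49  14  34 293] [46.5 66.3] [0.87   0.5017 0.06  ]
blob [  4  82  41  17 383] [23.7 90.6] [0.8108 0.5545 0.06  ]
the job is handed in; nothing more can be done
None
```

The chamber is loaded and under vacuum, and the job is handed in at about 70 s: three chips in the valve-side bay, both cores in the other bay, the empty beaker upright on the bench, lid shut, vent closed, then pump opened; the score was not shown, and while pressing the lid onto its seal the closed fingertips briefly read 44 N.

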